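# Seat the gel tray and hold the comb over its notches

### The arm

A 7-joint arm with a two-finger parallel gripper is mounted at the origin on the work surface. World frame = base frame: x ahead of the robot, y to its left, z up, the work surface at z = 0. Lengths are in m, angles in degrees, forces in N, time in s.
With the tool pointing down it reaches from about 0.425 to 1.025 m from the base axis. Payload 3.6 kg.
Tool frame: the origin (TCP) lies midway between the tips of the shut fingers; the grasp point (between the pads) lies behind it (grasp_offset is the z of the grasp point in the tool frame, in m); z points along the fingers, y is the direction in which the jaws open and shut (so a half turn about z gives the same grasp; the last joint's range is limited). The gripper opens to 85 mm and grips with 20 to 120 N. Pads are 22 mm wide; open, the fingers measure 114 mm over their backs; the gripper's body (76 mm by 85 mm) begins 54 mm behind the grasp point. The pads swing forward as they close: fully open they stand 13 mm farther back than shut.
Start: joints at [68.096, 33.873, 2.773, 92.16, -1.908, 54.013, -1.931], TCP at [0.206, -0.695, 0.231] pointing down, gripper open.
Joint ranges: [-153.93, 153.93], [-27.13, 128.08], [-72.61, 78.16], [10.71, 143.7], [-87.88, 267.88], [4.46, 118.87], [-176.78, 176.78]. Speed limits (degrees/s): [147.25, 147.25, 180, 180, 180, 180, 180].

### API

Orientations are given as [roll, pitch, yaw] about the fixed x, y, z axes, in that order (R = Rz(yaw) Ry(pitch) Rx(roll)).
In Python, from plant import get_obs, camera, hand_in, boxes_of, grasp_offset gives the robot as it stands.
- The arm moves only by the tool send_rows, never from a script. Its argument "moves" is a list of rows, each an object of numbers: "dx", "dy", "dz": the shift along the tool's x, y, z in units of 30 mm (1.0 is 30 mm); "ax", "ay", "az": the turn, a rotation vector about the tool's x, y, z in units of 6 degrees (1.0 is 6 degrees); "grip": the closure, from -1 (fully open) to 1 (shut), so that 0 is half open. In form: [{"dx": .., "dy": .., "dz": .., "ax": .., "ay": .., "az": .., "grip": ..}, ...]. A call has exactly 5 rows; each row is the pose to reach, as a shift and turn from the pose commanded when the call began, along the tool's axes at that moment; what a row does not reach only later rows make up. A row lasts 1/12 s, in which the tool goes at most 41.7 mm and 7.16 degrees, less where a joint would pass 70% of its speed; a pose out of reach is approached as far as the arm can. A call with a gripper value outside its range is refused whole. The fingers move at their own pace and stop on an object; "newtons" is the grip in N (left out, the last holds). Time passes only in rows, so rows that repeat a pose let the fingers close, or fill a call up. It gives the time, the measured TCP pose, the force and the opening at its end, in the units of the state.
- get_obs(): the state, without advancing time (a new reading comes with each control period).
- camera(name): name is "side" or "top" or "wrist"; returns a dict with "img" (480x640x3 uint8, red, green, blue), "range_z" (480x640 float32, m along the optical axis (not along the pixel's ray), 0 where there is no reading), "intrinsics" (3x3 intrinsics, pixels), "extrinsics" (4x4, takes a point from camera to world coordinates); the wrist camera has in their place "hand_eye" (4x4, takes a point from camera to tool coordinates, whose origin is the TCP and whose axes are the flange's). Camera axes: x right, y up, looking along -z (the intrinsics and any distortion apply to the point x, -y, -z); pixel columns grow to the right and rows downward; lengths in m; the calibration is good to about 2 mm. A picture is of the moment at which its call begins: read the wrist's pose just before it.
- hand_in(): hands the job in, once; it reports no verdict.
Trained networks look in the newest picture that a camera, given by its name, has taken for a name from the list of things; names that differ only in an ending like _2 or _b are one class to them, and where a whole thing is asked for, a point or a joint stands for the part that bears it (a point fixed in the world has none). Each returns a list of dicts, best first, with "score" (0 to 1); they miss things now and then, are a little off and sometimes report something else, mostly with a low value. They report only what shows in the picture. A call takes as long as a camera call. They do not tell look-alikes from the thing itself.
- boxes_of(name, camera): "position" ([x, y, z] in m, in the coordinates of the camera as it stood for that picture, good to about 4 mm: the middle of the surface that is visible of it).
The state is a dict: "t": time; "joint_pos": joint angles; "joint_vel": joint speeds; "effort": joint torques, N m; "tcp_pos": TCP position; "orientation": TCP orientation; "force": force on the tool from outside, world axes, zero at the start; "moment": the same for the moment, N m; "finger_gap": finger opening in m.
Only numpy, scipy, OpenCV 4.12 (cv2) and the standard library are available. Lean on these libraries where they do the work, as an engineer would, in place of code of your own. Each camera call takes 0.05 s, during which the arm holds its last target.

### The job

Set the gel tray flat and square into the pocket of the casting stand, right way up, and let go of it. Then take the long comb out of the comb rack, lift it clear of the tall tubes that stand in between, and hold it level, teeth down, straight above the pair of notches in the tray's side walls, bar across the tray, hovering about 5 mm above the tray's top edge and touching nothing. Finish still holding it there, and leave the short comb, tubes, bottle and tip box where they are.

Things in the scene. Friction and masses are not known exactly. Their poses are not given: they have to be found in the camera images.
- tray: White gel tray, 110 (x) x 64 (y) x 28 (z) mm, about 0.13 kg, loose on the bench. A 4 mm floor with a 4 mm thick wall along each long side (the walls' outer faces are 64 mm apart, inner faces 56 mm); both short ends are open. Origin at the centre of its underside, x along its length, z up. It fits the pocket either way round.
- notches (a point): Point on the tray midway between its two notches, level with the top edge of the side walls: 28 mm from the tray's centre towards its +x end and 28 mm above its underside. Each notch is a gap 18 mm long (along x) and 4 mm deep in the top edge of a side wall. Its axes are the tray's.
- stand: Casting stand fixed to the bench: bare metal plate 160 (x) x 110 (y) x 10 mm, origin at the centre of its underside. On it two black end dams (tops 39 mm above the bench) and four corner rails (tops 25 mm), all with flared lips, frame a pocket 114 (x) x 68 (y) mm, 2 mm clear of the tray all round. The middle 66 mm of both long sides has no rail, for the fingers.
- pocket (a point): Centre of the pocket's floor, 10 mm above the bench: the underside of the seated tray lies here. Its axes are the stand's.
- comb_rack: Grey plastic block fixed to the bench, 136 (x) x 104 (y) x 34 mm, origin at the centre of its underside. Two slots along y, 76 mm apart in x (at x = -38 and +38 mm), each hold one comb by its bar.
- comb: Long comb, black plastic, 0.05 kg, standing teeth down in either slot of the rack. Origin in the middle of the bar's underside, which rests on the rack; the bar runs 88 mm along y. Its foot is 14 mm thick (x) and 8 mm high; above that a grip 10 mm thick reaches 32 mm above the origin. Six teeth hang 18 mm down, 46 mm wide over all, 3 mm thick. Same after a half turn about z.
- short_comb: The short comb in the other slot, same black plastic and section, but the bar is only 52 mm long (y) with four teeth. To be left in its slot. Origin as the long comb's.
- tube_rack: White rack 200 (x) x 52 (y) x 60 mm with four blue-capped clear tubes that stand up to 113 mm above the bench, between comb rack and casting stand. Loose, 0.6 kg; origin at the centre of its underside.
- bottle: Amber bottle, 60 mm diameter, 125 mm high, loose beyond the tray. Origin at the centre of its underside.
- tip_box: Grey box with clear lid, 87 (x) x 122 (y) x 63 mm, loose beyond the comb rack. Origin at the centre of its underside.
Mind the look-alikes: they are no part of the job. What is shaped like the tray but yellow is not meant. What is shaped like the comb but yellow is not meant.

How it is judged:
By the outcome, as a careful person would: the job done as asked, in the order asked, and still so for the second after the job is handed in, while the arm keeps its last pose, push and grip.
It also fails if it takes over 54 s, if anything falls off the work surface, if the arm or the gripper's body presses on something with over 40 N, if the wrist force passes 120 N, or if a joint passes its speed limit or range.

## Working session

There is one attempt and no reset: what is moved stays moved. The work goes in short steps, Python scripts to look and compute and a tool call to move; the robot and the scene stay as the last step left them, time stands still between calls to the robot, and variables do not carry over. Pictures are saved under pics/ and viewed, and the job is handed in when it is done.

Besides the shell and the picture viewer there is one more tool, called by a JSON object that holds its "fn" and its "kwargs". send_rows: Moves the arm, as the interface text tells. Its arguments: {"type":"object","properties":{"moves":{"type":"array","items":{"type":"object","properties":{"dx":{"type":"number"},"dy":{"type":"number"},"dz":{"type":"number"},"ax":{"type":"number"},"ay":{"type":"number"},"az":{"type":"number"},"grip":{"type":"number"}}}},"newtons":{"type":"number"}},"required":["moves"]}

```bash
ls; mkdir -p pics; cat > h.py <<'E'
import numpy as np, cv2
from plant import get_obs, camera, hand_in, boxes_of, grasp_offset
from scipy.spatial.transform import Rotation as R
def save(c,n): cv2.imwrite(f'pics/{n}.png',c['img'][:,:,::-1])
def cam2w(c,ob=None):
    if 'extrinsics' in c: return np.array(c['extrinsics'])
    T=np.eye(4);T[:3,:3]=R.from_euler('xyz',ob['orientation'],degrees=True).as_matrix();T[:3,3]=ob['tcp_pos']
    return T@np.array(c['hand_eye'])
def cloud(c,ob=None):
    K=np.array(c['intrinsics']);z=c['range_z'];v,u=np.mgrid[:480,:640]
    P=np.stack([(u-K[0,2])/K[0,0]*z,-(v-K[1,2])/K[1,1]*z,-z,np.ones_like(z)],-1)
    W=P@cam2w(c,ob).T; W=W[...,:3]; W[z<=0]=np.nan
    return W
E
python3 - <<'E'
from h import *
ob=get_obs();print(ob, grasp_offset)
for n in ['top','side','wrist']:
    ob=get_obs();c=camera(n);save(c,n+'0');T=cam2w(c,ob)
    print(n,[k for k in c],np.round(c['intrinsics'],1).tolist(),np.round(T,3).tolist())
    for o in ['tray','stand','comb_rack','comb','short_comb','tube_rack','bottle','tip_box']:
        for r in boxes_of(o,n)[:4]:
            p=T@np.r_[r['position'],1];print(o,round(r['score'],2),p[:3].round(3))
E
```

```text
pics
{'t': 0.0, 'joint_pos': array([68.0943385 , 33.92710349,  2.76620603, 92.2376931 , -1.90671415,
       54.01054943, -1.92989299]), 'joint_vel': array([ 0.04371709,  0.06318085,  0.00212429, -0.01919748,  0.00023914,
        0.05289757,  0.04554348]), 'effort': array([-2.75335124e-04, -5.48696637e+01,  1.54655736e+00, -1.98127735e+01,
        9.39157588e-03,  8.82775057e-03, -6.75904687e-06]), 'tcp_pos': array([ 0.2062756 , -0.69416816,  0.23011469]), 'orientation': array([-1.79870948e+02,  7.72145352e-03,  1.65557589e+01]), 'force': array([-0.15108499, -0.46390412,  0.2979576 ]), 'moment': array([ 0.02367824,  0.04001784, -0.00677781]), 'finger_gap': 0.0856317711841101} -0.0187
top ['img', 'range_z', 'intrinsics', 'extrinsics'] [[459.7, 0.0, 319.7], [0.0, 459.7, 240.9], [0.0, 0.0, 1.0]] [[0.027, 0.999, -0.042, 0.474], [-1.0, 0.028, 0.013, 0.004], [0.014, 0.042, 0.999, 1.113], [0.0, 0.0, 0.0, 1.0]]
tray 0.93 [0.366 0.273 0.004]
tray 0.58 [ 0.464 -0.315  0.067]
stand 0.96 [0.599 0.031 0.011]
comb_rack 0.56 [ 0.508 -0.307  0.035]
comb 0.63 [ 0.342 -0.3    0.051]
comb 0.5 [ 0.462 -0
[... 384 characters left out ...]
-0.573, -0.617], [-0.007, 0.847, 0.531, 0.602], [0.0, 0.0, 0.0, 1.0]]
tray 0.91 [0.521 0.262 0.015]
tray 0.87 [0.369 0.272 0.019]
stand 0.74 [0.589 0.019 0.009]
stand 0.35 [0.518 0.267 0.015]
comb_rack 0.91 [ 0.454 -0.334  0.034]
comb 0.89 [ 0.46  -0.319  0.055]
comb 0.56 [ 0.325 -0.309  0.042]
short_comb 0.9 [ 0.534 -0.314  0.053]
tube_rack 0.7 [ 0.544 -0.177  0.06 ]
bottle 0.8 [0.68  0.301 0.061]
tip_box 0.67 [ 0.69  -0.295  0.059]
tip_box 0.41 [ 0.458 -0.321  0.056]
wrist ['img', 'range_z', 'intrinsics', 'hand_eye'] [[426.4, 0.0, 315.8], [0.0, 426.4, 228.7], [0.0, 0.0, 1.0]] [[0.285, 0.913, 0.293, 0.282], [-0.959, 0.271, 0.088, -0.673], [0.001, -0.306, 0.952, 0.374], [0.0, 0.0, 0.0, 1.0]]
```

View pics/top0.png

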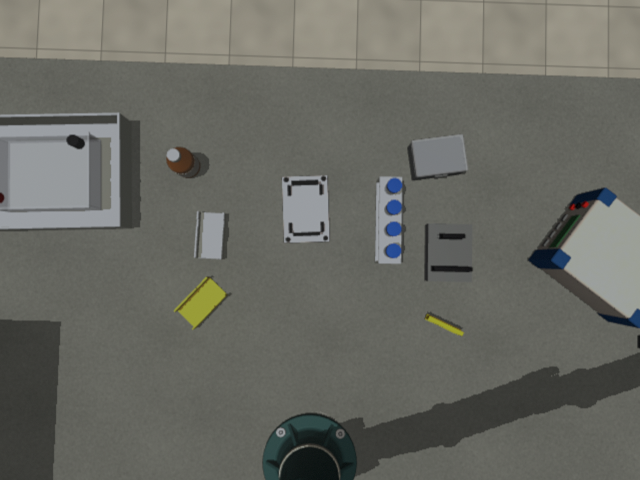

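View pics/side0.png

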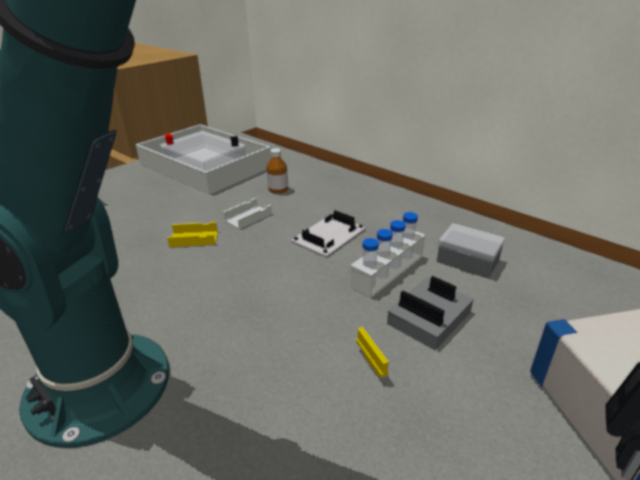

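View pics/wrist0.png

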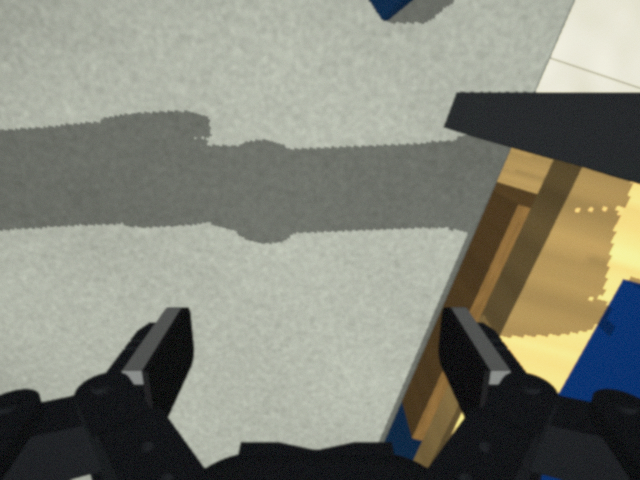

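```bash
python3 - <<'E'
from h import *
c=camera('top');W=cloud(c);np.save('Wtop.npy',W)
s=camera('side');Ws=cloud(s)
a=cv2.resize(c['img'][195:340,165:310][:,:,::-1],(400,400),interpolation=cv2.INTER_CUBIC)
b=cv2.resize(s['img'][180:260,190:290][:,:,::-1],(400,320),interpolation=cv2.INTER_CUBIC)
b=cv2.copyMakeBorder(b,0,80,0,0,cv2.BORDER_CONSTANT)
cv2.imwrite('pics/crop1.png',np.hstack([a,b]))
def h(u0,u1,v0,v1,st=4):
    print((W[v0:v1:st,u0:u1:st,2]*1000).round().astype(float))
np.set_printoptions(linewidth=200,suppress=True)
h(190,232,208,264,4)
print('big box heights',np.nanmax(W[190:330,530:640,2]),W[250,600],W[200,600],W[320,630],W[260,540])
print('left tank',np.nanmax(W[110:230,0:125,2]))
E
```

```text
[[ 1.  4.  2.  2.  0. -0.  2.  5. -3.  8.  0.]
 [-1. -3. 24.  9.  6.  6.  5. -3. 28. -2.  1.]
 [ 0.  1. 27.  5.  5.  5.  5.  7. 27.  2.  2.]
 [ 1.  2. 20.  5.  5.  8.  4.  2. 26.  0.  3.]
 [ 2.  0. 24.  6.  3.  7.  9.  7. 29.  4. -0.]
 [ 3.  4. 21.  5.  4.  4.  3.  2. 27. -1.  5.]
 [-2. -3. 16.  9.  7.  4.  8.  7. 28.  0. -0.]
 [ 4. -3. 16. 10.  5.  8.  2.  7. 30. -2. -0.]
 [-0. -2. 10.  6.  7.  4.  6.  3. 25.  4.  2.]
 [ 3. -1. 10.  7.  8.  7.  3.  7. 21.  6. -1.]
 [ 6. 28.  6.  9.  5.  8.  4.  8. 20.  2.  4.]
 [ 0. 28.  3.  4.  8.  8.  5.  8. 18.  1.  2.]
 [-2. 33.  6.  4.  4.  5.  3.  7. 12.  1. -2.]
 [ 2.  2.  0. -1. -4.  2.  3. -1.  3. -1.  2.]]
big box heights 0.12603115079665772 [ 0.51352398 -0.61987895  0.11954795] [ 0.62318629 -0.620177    0.11877072] [ 0.36344688 -0.68612947  0.11895812] [ 0.48885686 -0.51425694  0.06738337]
left tank 0.10692056965743557
```

View pics/crop1.png

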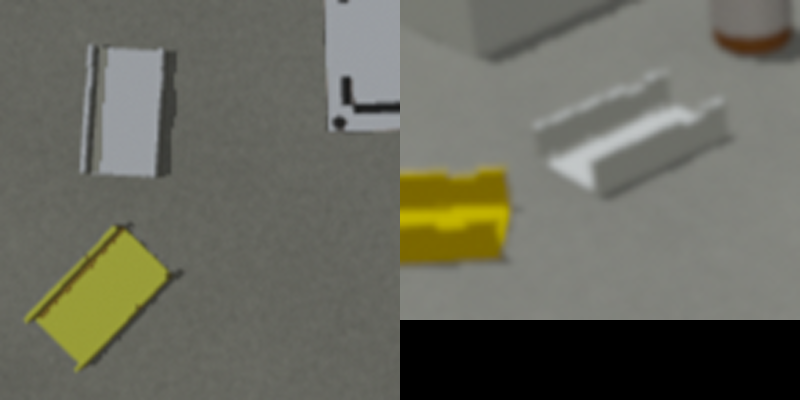

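```bash
python3 - <<'E'
from h import *
W=np.load('Wtop.npy');c=camera('top');img=c['img'].astype(int)
def rect(mask,n):
    P=W[mask][:,:2]; P=P[~np.isnan(P[:,0])]
    r=cv2.minAreaRect((P*1000).astype(np.float32));print(n,len(P),np.round(r[0],1),np.round(r[1],1),round(r[2],1))
reg=lambda u0,u1,v0,v1:(np.arange(640)[None]>=u0)&(np.arange(640)[None]<u1)&(np.arange(480)[:,None]>=v0)&(np.arange(480)[:,None]<v1)
g=img.min(2)
rect(reg(188,235,205,268)&((W[...,2]>.012)|(g>130)),'tray')
rect(reg(275,335,170,250)&((g>110)|(W[...,2]>.018)),'stand')
rect(reg(420,480,215,290)&(W[...,2]>.02)&(W[...,2]<.045),'rack')
rect(reg(420,480,262,276)&(W[...,2]>.05),'long')
rect(reg(420,480,228,246)&(W[...,2]>.05),'short')
rect(reg(370,410,170,270)&(W[...,2]>.04),'tubes')
rect(reg(520,640,180,340)&(W[...,2]>.1),'bigbox')
rect(reg(160,200,140,185)&(W[...,2]>.05),'bottle')
E
```

```text
tray 1133 [528.3 252.6] [ 65.4 110.8] 88.5
stand 2834 [597.9  27.4] [161.  109.7] 3.8
rack 2302 [ 502.9 -315.3] [136.2 105.8] 0.2
long 182 [ 465.1 -314.1] [ 9.3 88.2] 1.6
short 118 [ 540.7 -314.2] [ 9.8 52.4] 1.1
tubes 1977 [ 573.9 -168.5] [199.3  52.8] 0.4
bigbox 7646 [ 502.9 -665.2] [246.1 206.6] 54.0
bottle 654 [693.2 311.6] [55.7 60. ] 56.4
```

```bash
cat >> h.py <<'E'
def plan(pos,yaw,ob=None,tilt=None):
    ob=ob or get_obs(); R0=R.from_euler('xyz',ob['orientation'],degrees=True); p0=np.array(ob['tcp_pos'])
    Rt=R.from_euler('xyz',[180,0,yaw],degrees=True)
    d=R0.inv().apply(np.array(pos)-p0); r=(R0.inv()*Rt).as_rotvec(degrees=True)
    print('t',round(ob['t'],2),'tcp',p0.round(4),'rpy',np.round(ob['orientation'],2),'gap',round(ob['finger_gap'],4),'F',np.round(ob['force'],1))
    print('rows needed %.1f %.1f'%(np.linalg.norm(d)/.0417,np.linalg.norm(r)/7.16),'d units',(d/.03).round(3),'a units',(r/6).round(3))
E
python3 -c "
from h import *
plan([.33,-.56,.3],46)
plan([.465,-.4,.3],76)
plan([.465,-.314,.3],90)"
```

```text
t 1.5 tcp [ 0.2065 -0.695   0.2313] rpy [-180.      0.     16.55] gap 0.0855 F [-1.  -0.8 -0.1]
rows needed 4.7 4.1 d units [ 5.227 -3.14  -2.29 ] a units [-0.     0.    -4.908]
t 1.5 tcp [ 0.2065 -0.695   0.2313] rpy [-180.      0.     16.55] gap 0.0855 F [-1.  -0.8 -0.1]
rows needed 9.5 8.3 d units [11.06  -6.971 -2.29 ] a units [-0.    -0.    -9.908]
t 1.5 tcp [ 0.2065 -0.695   0.2313] rpy [-180.      0.     16.55] gap 0.0855 F [-1.  -0.8 -0.1]
rows needed 11.2 10.3 d units [11.877 -9.718 -2.29 ] a units [ -0.     -0.    -12.242]
```

{"fn": "send_rows", "kwargs": {"moves": [{"dx":1.0,"dy":-0.6,"dz":-0.5,"az":-1,"grip":-1},{"dx":2.1,"dy":-1.25,"dz":-0.95,"az":-2,"grip":-1},{"dx":3.2,"dy":-1.9,"dz":-1.4,"az":-3,"grip":-1},{"dx":4.3,"dy":-2.5,"dz":-1.85,"az":-4,"grip":-1},{"dx":5.3,"dy":-3.15,"dz":-2.3,"az":-5,"grip":-1}]}}

```text
schema error: expected keys dx, dy, dz, ax, ay, az, grip
```

```bash
python3 -c "
from h import *
plan([.465,-.4,.3],76)
plan([.465,-.32,.3],90)"
```

```text
t 1.5 tcp [ 0.2065 -0.695   0.2313] rpy [-180.      0.     16.55] gap 0.0855 F [-1.  -0.8 -0.1]
rows needed 9.5 8.3 d units [11.06  -6.971 -2.29 ] a units [-0.    -0.    -9.908]
t 1.5 tcp [ 0.2065 -0.695   0.2313] rpy [-180.      0.     16.55] gap 0.0855 F [-1.  -0.8 -0.1]
rows needed 11.0 10.3 d units [11.82  -9.527 -2.29 ] a units [ -0.     -0.    -12.242]
```

{"fn": "send_rows", "kwargs": {"moves": [{"dx":1.0,"dy":-0.6,"dz":-0.5,"ax":0,"ay":0,"az":-1,"grip":-1},{"dx":2.1,"dy":-1.25,"dz":-0.95,"ax":0,"ay":0,"az":-2,"grip":-1},{"dx":3.2,"dy":-1.9,"dz":-1.4,"ax":0,"ay":0,"az":-3,"grip":-1},{"dx":4.3,"dy":-2.5,"dz":-1.85,"ax":0,"ay":0,"az":-4,"grip":-1},{"dx":5.3,"dy":-3.15,"dz":-2.3,"ax":0,"ay":0,"az":-5,"grip":-1}]}}

```text
t: 1.92
tcp_pos: [0.3338, -0.5575, 0.3011]
orientation: [180.0, -0.0, 46.9]
force: [0.7, 0.3, -0.6]
finger_gap: 0.0852
```

```bash
python3 -c "
from h import *
plan([.465,-.4,.3],76)
plan([.465,-.32,.3],90)"
```

```text
t 1.92 tcp [ 0.3338 -0.5575  0.3011] rpy [ 1.7996e+02 -2.0000e-02  4.6890e+01] gap 0.0852 F [ 0.7  0.3 -0.6]
rows needed 4.9 4.1 d units [ 6.823 -0.396  0.038] a units [ 8.000e-03 -1.000e-03 -4.852e+00]
t 1.92 tcp [ 0.3338 -0.5575  0.3011] rpy [ 1.7996e+02 -2.0000e-02  4.6890e+01] gap 0.0852 F [ 0.7  0.3 -0.6]
rows needed 6.5 6.0 d units [ 8.77  -2.219  0.037] a units [ 0.008  0.    -7.186]
```

{"fn": "send_rows", "kwargs": {"moves": [{"dx":1.35,"dy":-0.1,"dz":0,"ax":0,"ay":0,"az":-1.1,"grip":-1},{"dx":2.7,"dy":-0.2,"dz":0,"ax":0,"ay":0,"az":-2.2,"grip":-1},{"dx":4.1,"dy":-0.3,"dz":0,"ax":0,"ay":0,"az":-3.3,"grip":-1},{"dx":5.5,"dy":-0.4,"dz":0,"ax":0,"ay":0,"az":-4.4,"grip":-1},{"dx":6.8,"dy":-0.6,"dz":0,"ax":0,"ay":0,"az":-5.5,"grip":-1}]}}

```text
t: 2.33
tcp_pos: [0.4608, -0.397, 0.3008]
orientation: [179.9, 0.0, 79.9]
force: [0.8, -0.1, 0.0]
finger_gap: 0.0854
```

```bash
python3 -c "
from h import *
plan([.465,-.33,.3],90)"
```

```text
t 2.33 tcp [ 0.4608 -0.397   0.3008] rpy [1.7993e+02 3.0000e-02 7.9880e+01] gap 0.0854 F [ 0.8 -0.1  0. ]
rows needed 1.6 1.4 d units [ 2.224 -0.253  0.024] a units [ 0.012  0.006 -1.686]
```

{"fn": "send_rows", "kwargs": {"moves": [{"dx":1.2,"dy":-0.2,"dz":0,"ax":0,"ay":0,"az":-1,"grip":-1},{"dx":2.4,"dy":-0.25,"dz":0,"ax":0,"ay":0,"az":-1.7,"grip":-1},{"dx":3.3,"dy":-0.25,"dz":0,"ax":0,"ay":0,"az":-1.7,"grip":-1},{"dx":3.8,"dy":-0.25,"dz":0,"ax":0,"ay":0,"az":-1.7,"grip":-1},{"dx":3.8,"dy":-0.25,"dz":0,"ax":0,"ay":0,"az":-1.7,"grip":-1}]}}

```text
t: 2.75
tcp_pos: [0.4738, -0.2802, 0.3008]
orientation: [180.0, -0.1, 90.2]
force: [-0.1, 0.2, 0.1]
finger_gap: 0.0854
```

```bash
python3 - <<'E'
from h import *
ob=get_obs();c=camera('wrist');save(c,'w1');W=cloud(c,ob);np.savez('w1.npz',W=W,img=c['img'])
print(ob['tcp_pos'],ob['orientation'])
def rect(m,n):
    P=W[m][:,:2];r=cv2.minAreaRect((P*1000).astype(np.float32));print(n,len(P),np.round(r[0],1),np.round(r[1],1),round(r[2],1), 'z',np.round(np.nanmedian(W[m][:,2]),4))
X,Y,Z=np.moveaxis(W,-1,0)
rect((Z>.055)&(Z<.09)&(X<.50)&(X>.44)&(Y<-.25)&(Y>-.38),'long')
rect((Z>.055)&(Z<.09)&(X<.57)&(X>.51)&(Y<-.27)&(Y>-.38),'short')
rect((Z>.025)&(Z<.043)&(X<.6)&(X>.42)&(Y<-.25)&(Y>-.38),'rack')
plan([.40,-.16,.3],120)
E
```

```text
[ 0.47375535 -0.28024758  0.3007642 ] [ 1.79953481e+02 -9.52712726e-02  9.01628566e+01]
long 1015 [ 463.6 -315.2] [10.  87.4] 0.7 z 0.0658
short 687 [ 539.5 -315.4] [10.3 52.3] 0.3 z 0.0656
rack 11997 [ 501.7 -316.8] [136.3 104.9] 0.4 z 0.0339
t 2.8 tcp [ 0.4732 -0.2832  0.3007] rpy [1.7997e+02 1.0000e-02 8.9990e+01] gap 0.0852 F [ 0.1 -0.2  0.1]
rows needed 3.4 4.2 d units [ 4.107 -2.44   0.022] a units [ 5.000e-03  3.000e-03 -5.002e+00]
```

View pics/w1.png

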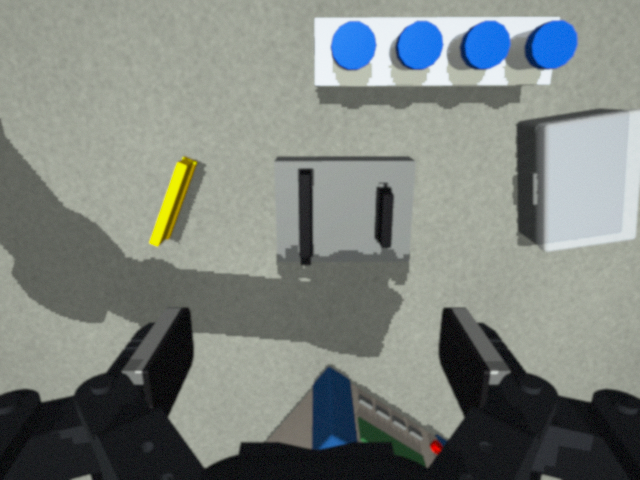

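{"fn": "send_rows", "kwargs": {"moves": [{"dx":1.3,"dy":0.2,"dz":0,"ax":0,"ay":0,"az":-1.1,"grip":-1},{"dx":2.6,"dy":0.4,"dz":0,"ax":0,"ay":0,"az":-2.2,"grip":-1},{"dx":3.9,"dy":0.6,"dz":0,"ax":0,"ay":0,"az":-3.3,"grip":-1},{"dx":5.2,"dy":0.8,"dz":0,"ax":0,"ay":0,"az":-4.4,"grip":-1},{"dx":6.5,"dy":1.0,"dz":0,"ax":0,"ay":0,"az":-5.5,"grip":-1}]}}

```text
t: 3.22
tcp_pos: [0.5038, -0.091, 0.3005]
orientation: [180.0, 0.1, 122.8]
force: [1.0, 0.6, 0.9]
finger_gap: 0.0852
```

```bash
python3 - <<'E'
from h import *
plan([.56,.03,.28],157)
E
```

```text
t 3.22 tcp [ 0.5038 -0.091   0.3005] rpy [1.8000e+02 8.0000e-02 1.2285e+02] gap 0.0852 F [1.  0.6 0.9]
rows needed 3.2 4.8 d units [2.372 3.763 0.68 ] a units [-4.000e-03  1.300e-02 -5.692e+00]
```

{"fn": "send_rows", "kwargs": {"moves": [{"dx":0.7,"dy":1.1,"dz":0.1,"ax":0,"ay":0,"az":-1.15,"grip":-1},{"dx":1.4,"dy":2.2,"dz":0.3,"ax":0,"ay":0,"az":-2.3,"grip":-1},{"dx":2.1,"dy":3.2,"dz":0.5,"ax":0,"ay":0,"az":-3.45,"grip":-1},{"dx":2.4,"dy":3.7,"dz":0.7,"ax":0,"ay":0,"az":-4.6,"grip":-1},{"dx":2.4,"dy":3.7,"dz":0.7,"ax":0,"ay":0,"az":-5.7,"grip":-1}]}}

```text
t: 3.63
tcp_pos: [0.5597, 0.0342, 0.2789]
orientation: [179.8, -0.0, 157.5]
force: [0.0, -0.4, 0.1]
finger_gap: 0.0856
```

```bash
python3 - <<'E'
from h import *
camera('wrist') # settle 0.05
ob=get_obs();c=camera('wrist');save(c,'w2');W=cloud(c,ob);np.savez('w2.npz',W=W,img=c['img'])
print(ob['tcp_pos'],ob['orientation'])
plan([.50,.255,.28],178)
E
```

```text
[0.55907657 0.0312593  0.27865892] [ 1.79934332e+02 -3.65755072e-02  1.57576594e+02]
t 3.73 tcp [0.5586 0.0294 0.2786] rpy [-1.800e+02 -4.000e-02  1.569e+02] gap 0.085 F [ 0.1 -0.6  0.3]
rows needed 5.6 2.9 d units [ 4.748  6.149 -0.042] a units [ 1.000e-03 -7.000e-03 -3.517e+00]
```

View pics/w2.png

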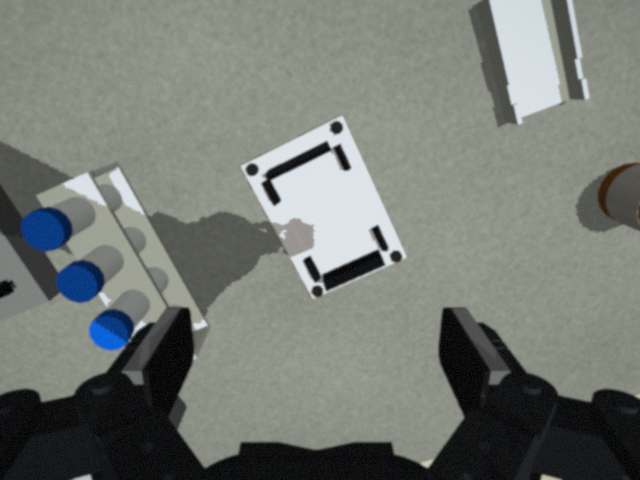

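```bash
cat > st.py <<'E'
from h import *
def fitstand(W,img):
    g=img.min(2).astype(int); X,Y,Z=np.moveaxis(W,-1,0)
    box=(abs(X-.598)<.11)&(abs(Y-.027)<.08)
    m=(box&(((g>150)&(Z<.02)&(Z>-.01))|((Z>.016)&(Z<.06)))).astype(np.uint8)
    n,l,s,_=cv2.connectedComponentsWithStats(cv2.morphologyEx(m,cv2.MORPH_CLOSE,np.ones((5,5))))
    k=1+np.argmax(s[1:,4]); P=W[(l==k)&(m>0)][:,:2]
    r=cv2.minAreaRect((P*1000).astype(np.float32));print('plate',len(P),np.round(r[0],1),np.round(r[1],1),round(r[2],2))
    d=box&(Z>.028)&(Z<.05)
    # dam top points, two clusters
    P=W[d]
    for a in (P[P[:,0]<.598],P[P[:,0]>.598]):
        r=cv2.minAreaRect((a[:,:2]*1000).astype(np.float32));print('dam',len(a),np.round(r[0],1),np.round(r[1],1),round(r[2],2),np.median(a[:,2]).round(4))
if __name__=='__main__':
    D=np.load('w2.npz');fitstand(D['W'],D['img'])
E
python3 st.py
```

```text
plate 15391 [600.4  25.9] [165.9 114.1] 3.85
dam 635 [536.7  22.3] [ 8.3 64. ] 3.59 0.0358
dam 720 [658.4  30. ] [ 9.8 64.2] 2.58 0.0345
```

{"fn": "send_rows", "kwargs": {"moves": [{"dx":0.8,"dy":1.0,"dz":0,"ax":0,"ay":0,"az":-0.9,"grip":-1},{"dx":1.6,"dy":2.1,"dz":0,"ax":0,"ay":0,"az":-1.8,"grip":-1},{"dx":2.4,"dy":3.2,"dz":0,"ax":0,"ay":0,"az":-2.7,"grip":-1},{"dx":3.2,"dy":4.2,"dz":0,"ax":0,"ay":0,"az":-3.5,"grip":-1},{"dx":4.0,"dy":5.2,"dz":0,"ax":0,"ay":0,"az":-3.5,"grip":-1}]}}

```text
t: 4.15
tcp_pos: [0.5093, 0.2198, 0.2792]
orientation: [-179.9, 0.0, 177.6]
force: [0.1, 0.3, -0.1]
finger_gap: 0.0852
```

{"fn": "send_rows", "kwargs": {"moves": [{"dx":0.3,"dy":0.6,"dz":0.3,"ax":0,"ay":0,"az":0,"grip":-1},{"dx":0.3,"dy":1.1,"dz":0.6,"ax":0,"ay":0,"az":0,"grip":-1},{"dx":0.3,"dy":1.1,"dz":1.0,"ax":0,"ay":0,"az":0,"grip":-1},{"dx":0.3,"dy":1.1,"dz":1.0,"ax":0,"ay":0,"az":0,"grip":-1},{"dx":0.3,"dy":1.1,"dz":1.0,"ax":0,"ay":0,"az":0,"grip":-1}]}}

```text
t: 4.57
tcp_pos: [0.5014, 0.2508, 0.2481]
orientation: [-179.8, -0.1, 177.7]
force: [0.5, -0.1, -0.2]
finger_gap: 0.0851
```

```bash
python3 - <<'E'
from h import *
ob=get_obs();c=camera('wrist');save(c,'w3');W=cloud(c,ob);np.savez('w3.npz',W=W,img=c['img'])
print(ob['tcp_pos'],ob['orientation'])
X,Y,Z=np.moveaxis(W,-1,0);g=c['img'].min(2).astype(int)
box=(abs(X-.528)<.085)&(abs(Y-.253)<.06)
def rect(m,n):
    P=W[m][:,:2];r=cv2.minAreaRect((P*1000).astype(np.float32));print(n,len(P),np.round(r[0],1),np.round(r[1],1),round(r[2],2), 'z',np.round(np.nanmedian(W[m][:,2]),4))
m=box&(Z>.018)&(Z<.05)
rect(m,'walls all');rect(m&(Y>.253),'left');rect(m&(Y<.253),'right')
rect(box&(g>160)&(Z<.035),'bright')
P=W[m&(Z>.023)]
for s in (P[P[:,1]>.253],P[P[:,1]<.253]):
    top=s[s[:,2]>.0255]; print(np.histogram(top[:,0],np.arange(.465,.595,.005)))
    print(np.rad2deg(np.arctan(np.polyfit(s[:,0],s[:,1],1)[0])))
plan([.528,.253,.15],178.5)
E
```

```text
[0.50135559 0.2508416  0.24809721] [-1.79817122e+02 -9.27320915e-02  1.77661467e+02]
walls all 1272 [527.2 251.4] [ 64.1 110.1] 88.61 z 0.0274
left 639 [527.7 281.3] [  4.2 109.7] 88.54 z 0.0273
right 633 [526.5 221.4] [  4.2 110.1] 88.46 z 0.0275
bright 7476 [534.  251.8] [ 70.9 124.1] 88.06 z 0.0039
(array([ 0, 14, 27, 29, 29, 30, 28, 27, 30, 28, 27, 25, 23, 21, 23, 21,  8,
        0,  0,  3, 27, 27, 24, 15,  0]), array([0.465, 0.47 , 0.475, 0.48 , 0.485, 0.49 , 0.495, 0.5  , 0.505,
       0.51 , 0.515, 0.52 , 0.525, 0.53 , 0.535, 0.54 , 0.545, 0.55 ,
       0.555, 0.56 , 0.565, 0.57 , 0.575, 0.58 , 0.585, 0.59 ]))
-1.4503922913768716
(array([ 0, 21, 28, 30, 30, 24, 26, 30, 28, 24, 25, 26, 28, 27, 20, 21,  4,
        1,  0,  8, 23, 24, 23,  9,  0]), array([0.465, 0.47 , 0.475, 0.48 , 0.485, 0.49 , 0.495, 0.5  , 0.505,
       0.51 , 0.515, 0.52 , 0.525, 0.53 , 0.535, 0.54 , 0.545, 0.55 ,
       0.555, 0.56 , 0.565, 0.57 , 0.575, 0.58 , 0.585, 0.59 ]))
-1.5036964195657128
t 4.62 tcp [0.5017 0.2512 0.2487] rpy [-1.7987e+02 -3.0000e-02  1.7766e+02] gap 0.0855 F [-0.7 -0.3 -0.1]
rows needed 2.5 0.1 d units [-0.877  0.102  3.29 ] a units [-0.021 -0.006 -0.14 ]
```

View pics/w3.png

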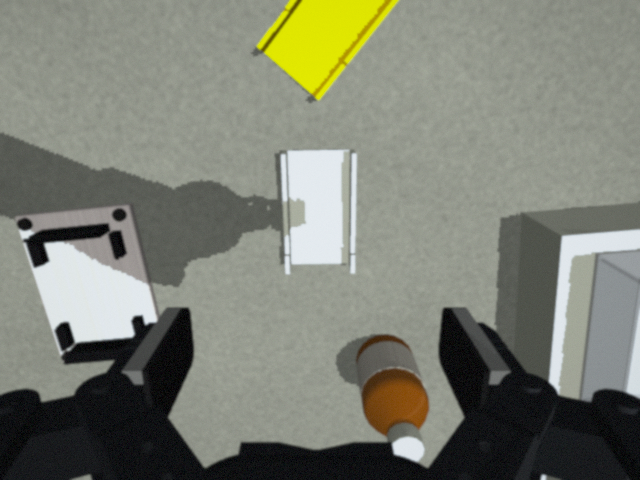

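{"fn": "send_rows", "kwargs": {"moves": [{"dx":-0.4,"dy":0.05,"dz":1.3,"ax":0,"ay":0,"az":-0.14,"grip":-1},{"dx":-0.85,"dy":0.05,"dz":2.6,"ax":0,"ay":0,"az":-0.14,"grip":-1},{"dx":-0.85,"dy":0.05,"dz":3.9,"ax":0,"ay":0,"az":-0.14,"grip":-1},{"dx":-0.85,"dy":0.05,"dz":5.0,"ax":0,"ay":0,"az":-0.14,"grip":-1},{"dx":-0.85,"dy":0.05,"dz":5.8,"ax":0,"ay":0,"az":-0.14,"grip":-1}]}}

```text
t: 5.03
tcp_pos: [0.5268, 0.2513, 0.0726]
orientation: [-179.8, -0.1, 178.5]
force: [-0.1, -0.5, 0.5]
finger_gap: 0.0858
```

```bash
python3 - <<'E'
from h import *
plan([.5272,.2514,.006],178.5)
E
```

```text
t 5.03 tcp [0.5268 0.2513 0.0726] rpy [-1.7985e+02 -1.0000e-01  1.7851e+02] gap 0.0858 F [-0.1 -0.5  0.5]
rows needed 1.6 0.0 d units [-0.018  0.008  2.221] a units [-0.026 -0.016  0.002]
```

{"fn": "send_rows", "kwargs": {"moves": [{"dx":0,"dy":0,"dz":0.8,"ax":0,"ay":0,"az":0,"grip":-1},{"dx":0,"dy":0,"dz":1.5,"ax":0,"ay":0,"az":0,"grip":-1},{"dx":0,"dy":0,"dz":2.0,"ax":0,"ay":0,"az":0,"grip":-1},{"dx":0,"dy":0,"dz":2.2,"ax":0,"ay":0,"az":0,"grip":-1},{"dx":0,"dy":0,"dz":2.2,"ax":0,"ay":0,"az":0,"grip":-1}], "newtons": 30}}

```text
t: 5.45
tcp_pos: [0.5266, 0.2527, 0.0083]
orientation: [-179.9, -0.1, 178.6]
force: [0.4, 1.0, 0.3]
finger_gap: 0.0852
```

```bash
python3 - <<'E'
from h import *
plan([.5272,.2514,.006],178.5)
ob=get_obs();c=camera('wrist');save(c,'w4')
E
```

```text
t 5.45 tcp [0.5266 0.2527 0.0083] rpy [-1.7988e+02 -7.0000e-02  1.7863e+02] gap 0.0852 F [0.4 1.  0.3]
rows needed 0.1 0.0 d units [-0.022 -0.043  0.076] a units [-0.019 -0.011  0.021]
```

View pics/w4.png

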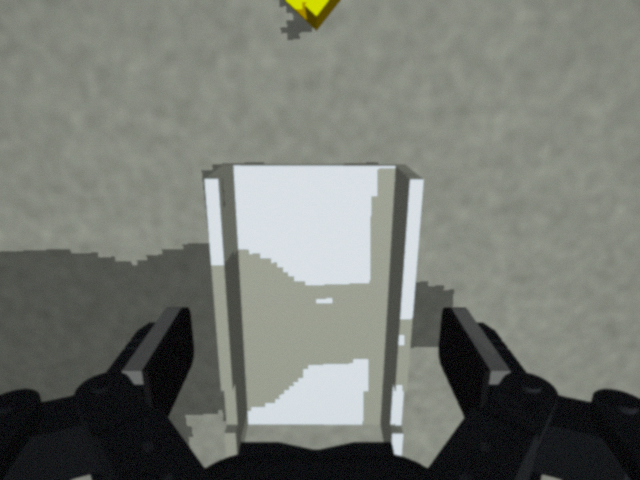

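{"fn": "send_rows", "kwargs": {"moves": [{"dx":0,"dy":0,"dz":0,"ax":0,"ay":0,"az":0,"grip":0.2},{"dx":0,"dy":0,"dz":0,"ax":0,"ay":0,"az":0,"grip":0.2},{"dx":0,"dy":0,"dz":0,"ax":0,"ay":0,"az":0,"grip":0.2},{"dx":0,"dy":0,"dz":0,"ax":0,"ay":0,"az":0,"grip":0.2},{"dx":0,"dy":0,"dz":0,"ax":0,"ay":0,"az":0,"grip":0.2}], "newtons": 30}}

```text
t: 5.92
tcp_pos: [0.5273, 0.2547, 0.0108]
orientation: [180.0, 0.1, 178.7]
force: [0.2, -1.5, 7.4]
finger_gap: 0.0628
```

```bash
python3 - <<'E'
from h import *
plan([.5272,.2514,.006],178.5)
ob=get_obs();c=camera('wrist');save(c,'w5')
E
```

```text
t 5.92 tcp [0.5273 0.2547 0.0108] rpy [1.7999e+02 1.4000e-01 1.7874e+02] gap 0.0628 F [ 0.2 -1.5  7.4]
rows needed 0.1 0.0 d units [ 0.001 -0.109  0.16 ] a units [0.001 0.023 0.04 ]
```

View pics/w5.png

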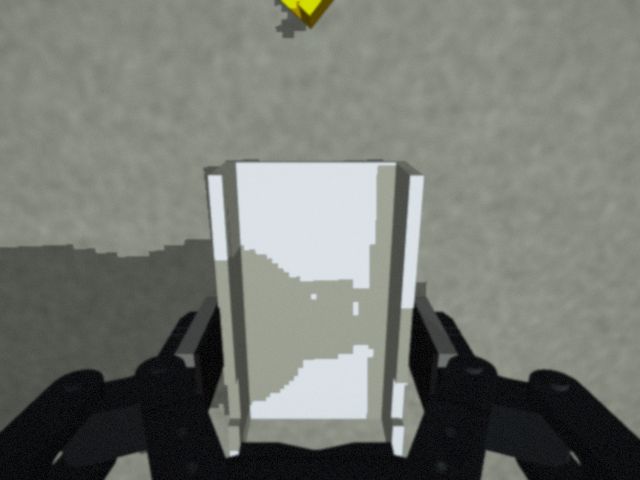

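{"fn": "send_rows", "kwargs": {"moves": [{"dx":0,"dy":0,"dz":-0.2,"ax":0,"ay":0,"az":0,"grip":0.2},{"dx":0,"dy":0,"dz":-0.8,"ax":0,"ay":0,"az":0,"grip":0.2},{"dx":0,"dy":0,"dz":-1.8,"ax":0,"ay":0,"az":0,"grip":0.2},{"dx":0,"dy":0,"dz":-2.7,"ax":0,"ay":0,"az":0,"grip":0.2},{"dx":0,"dy":0,"dz":-3.0,"ax":0,"ay":0,"az":0,"grip":0.2}], "newtons": 35}}

```text
t: 6.38
tcp_pos: [0.5276, 0.2564, 0.1031]
orientation: [179.8, 0.3, 178.8]
force: [0.2, 0.1, -0.6]
finger_gap: 0.063
```

```bash
python3 - <<'E'
from h import *
ob=get_obs();c=camera('wrist');save(c,'w6');W=cloud(c,ob);np.savez('w6.npz',W=W,img=c['img'],p=ob['tcp_pos'],o=ob['orientation'],rz=c['range_z'])
print(ob['tcp_pos'],ob['orientation'])
plan([.599,.026,.15],183.5)
E
```

```text
[0.52756647 0.25644188 0.10309929] [179.79219516   0.26147661 178.81158521]
t 6.43 tcp [0.528  0.2564 0.1033] rpy [179.78   0.32 178.79] gap 0.0628 F [-0.5  0.2 -0.2]
rows needed 5.9 0.7 d units [-2.537 -7.624 -1.571] a units [ 0.034  0.055 -0.784]
```

View pics/w6.png

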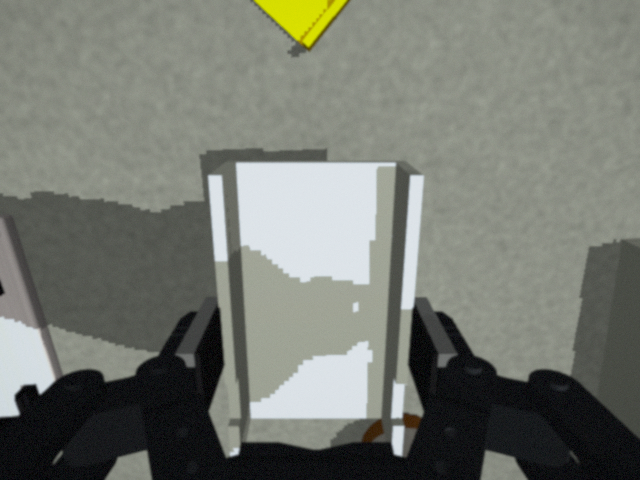

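```bash
cat > tr.py <<'E'
from h import *
def tooltray(f):
    D=np.load(f);W=D['W'];R0=R.from_euler('xyz',D['o'],degrees=True);T=R0.inv().apply((W-D['p']).reshape(-1,3)).reshape(W.shape)
    g=D['img'].min(2).astype(int)
    v,u=np.mgrid[:480,:640]
    fl=(u>250)&(u<360)&(v>175)&(v<405)
    P=T[fl];P=P[~np.isnan(P[:,0])];A=np.c_[P[:,:2],np.ones(len(P))];s=np.linalg.lstsq(A,P[:,2],rcond=None)[0]
    print('floor plane tool z=',s.round(4),'tilt deg',np.rad2deg(np.arctan(s[:2])).round(2),'rms',np.std(A@s-P[:,2]).round(4))
    h=-(T[...,2]-(T[...,:2]@s[:2]+s[2]))
    m=(h>.016)&(h<.03)&(u>190)&(u<440)&(v<455)
    for n,mm in (('L',m&(u<300)&(abs(T[...,1])<.045)),('R',m&(u>300)&(abs(T[...,1])<.045))):
        q=T[mm];q=q[q[:,0]>.0];c=np.polyfit(q[:,0],q[:,1],1);print(n,len(q),'yaw',np.rad2deg(np.arctan(c[0])).round(2),'y@0',c[1].round(4),'x range',np.percentile(q[:,0],[0,.5,2,98,99.5,100]).round(4),'top z',np.median(q[:,2]).round(4))
    # front floor edge x
    e=(g>100)&(abs(h)<.006)&(u>250)&(u<360)&(v>140)&(v<300)
    q=T[e];print('floor front x',np.percentile(q[:,0],[99,99.5,100]).round(4))
if __name__=='__main__': tooltray('w6.npz')
E
python3 tr.py
python3 - <<'E'
import numpy as np
from h import *
# drift check: yellow tray tip, world
for f in ('w3.npz','w6.npz'):
    D=np.load(f);W=D['W'];i=D['img'].astype(int);m=(i[...,0]>150)&(i[...,2]<80)&(W[...,2]<.06)
    q=W[m];k=q[np.argsort(q[:,0])[-15:]];print(f,len(q),k.mean(0).round(4))
E
```

```text
floor plane tool z= [-0.0022  0.0015  0.0071] tilt deg [-0.13  0.09] rms 0.0006
L 3417 yaw 2.73 y@0 -0.0317 x range [0.     0.0003 0.0013 0.0546 0.0549 0.055 ] top z -0.0167
R 3407 yaw -2.65 y@0 0.0313 x range [0.     0.0003 0.0013 0.0546 0.0548 0.0551] top z -0.0166
floor front x [0.0548 0.0548 0.055 ]
w3.npz 7564 [0.4273 0.2544 0.0258]
w6.npz 2308 [0.4283 0.2548 0.0275]
```

```bash
python3 - <<'E'
from h import *
# w2 rectify: need cam pose
T=None
ob0={'tcp_pos':[0.55907657,0.0312593,0.27865892],'orientation':[179.934332,-0.036575507,157.576594]}
c=camera('wrist');T=cam2w(c,ob0);K=np.array(c['intrinsics']);D=np.load('w2.npz');img=D['img']
np.savez('w2cam.npz',T=T,K=K)
def proj(P):
    q=(np.c_[P,np.ones(len(P))]@np.linalg.inv(T).T)[:,:3];return np.c_[K[0,0]*q[:,0]/-q[:,2]+K[0,2],K[1,1]*-q[:,1]/-q[:,2]+K[1,2]]
def rectify(z,s=4): # s px per mm ; u -> y decreasing, v -> x decreasing
    xs=np.arange(.700,.495,-.001/s);ys=np.arange(.1,-.045,-.001/s)
    gx,gy=np.meshgrid(xs,ys,indexing='ij');P=np.c_[gx.ravel(),gy.ravel(),np.full(gx.size,z)]
    uv=proj(P).astype(np.float32).reshape(*gx.shape,2);return cv2.remap(img,uv[...,0],uv[...,1],cv2.INTER_LINEAR)
r=rectify(.010);cv2.imwrite('pics/rect10.png',cv2.resize(r[:,:,::-1],None,fx=.7,fy=.7))
r2=rectify(.039);cv2.imwrite('pics/rect39.png',cv2.resize(r2[:,:,::-1],None,fx=.7,fy=.7))
# plate edges
g=cv2.GaussianBlur(r,(0,0),2).astype(float).mean(2)
th=np.deg2rad(3.7);c0=np.array([.598,.0262]);ex=np.array([np.cos(th),np.sin(th)]);ey=np.array([-ex[1],ex[0]])
def samp(p): return cv2.remap(g.astype(np.float32),((.1-p[:,1])*4000).astype(np.float32),((.7-p[:,0])*4000).astype(np.float32),cv2.INTER_LINEAR).ravel()
res={}
for name,n,t,half,L in (('+x',ex,ey,.08,.05),('-x',-ex,ey,.08,.05),('+y',ey,ex,.055,.075),('-y',-ey,ex,.055,.075)):
    pts=[]
    for a in np.linspace(-L+.008,L-.008,40):
        d=np.arange(-.010,.010,.0002);p=c0+n*(half+d)[:,None]+t*a;s=samp(p);gr=np.diff(s);k=np.argmin(gr)
        if gr[k]<-3: pts.append((a,half+d[k]+.0001))
    pts=np.array(pts);m=np.ones(len(pts),bool)
    for _ in range(4):
        f=np.polyfit(pts[m,0],pts[m,1],1);e=pts[:,1]-np.polyval(f,pts[:,0]);m=abs(e-np.median(e[m]))<max(.0006,2*e[m].std())
    print(name,len(pts),m.sum(),'dist',f[1].round(4),'slope deg',np.rad2deg(f[0]).round(2),'rms',e[m].std().round(5))
E
```

```text
+x 9 7 dist 0.0789 slope deg -0.22 rms 0.00023
-x 40 40 dist 0.08 slope deg -0.1 rms 0.00016
+y 40 40 dist 0.0549 slope deg -0.1 rms 0.00014
-y 38 36 dist 0.054 slope deg 0.15 rms 0.00021
```

View pics/rect10.png

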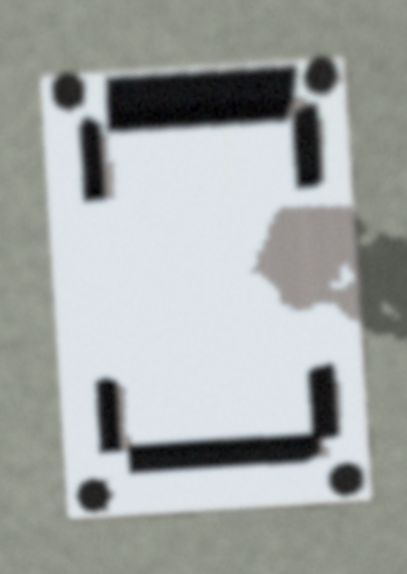

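```bash
cat > edge.py <<'E'
from h import *
def edges(img,T,K,c0,yaw,z=.010,top=False):
    Ti=np.linalg.inv(T);g=cv2.GaussianBlur(img,(0,0),.7).astype(np.float32).mean(2)
    def samp(p):
        q=(np.c_[p,np.full(len(p),z),np.ones(len(p))]@Ti.T)[:,:3]
        u=K[0,0]*q[:,0]/-q[:,2]+K[0,2];v=K[1,1]*q[:,1]/q[:,2]+K[1,2]
        return cv2.remap(g,u.astype(np.float32),v.astype(np.float32),cv2.INTER_LINEAR).ravel()
    th=np.deg2rad(yaw);ex=np.array([np.cos(th),np.sin(th)]);ey=np.array([-ex[1],ex[0]]);c0=np.array(c0)
    for name,n,t,half,L in (('+x',ex,ey,.08,.055),('-x',-ex,ey,.08,.055),('+y',ey,ex,.055,.08),('-y',-ey,ex,.055,.08)):
        pts=[]
        for a in np.linspace(-L+.008,L-.008,40):
            d=np.arange(-.008,.008,.0002);s=samp(c0+n*(half+d)[:,None]+t*a);gr=np.convolve(np.diff(s),np.ones(3),'valid');k=np.argmin(gr)
            if gr[k]<-10: pts.append((a,half+d[k]+.0003))
        pts=np.array(pts)
        if len(pts)<8: print(name,'few');continue
        m=np.ones(len(pts),bool)
        for _ in range(5):
            f=np.polyfit(pts[m,0],pts[m,1],1);e=pts[:,1]-np.polyval(f,pts[:,0]);m=abs(e)<max(.0006,2*e[m].std())
        print(name,len(pts),m.sum(),'d-half mm',((f[1]-half)*1000).round(2),'slope',np.rad2deg(f[0]).round(2),'rms',(e[m].std()*1000).round(2))
E
python3 - <<'E'
from edge import *
c=camera('wrist');K=np.array(c['intrinsics'])
for f,ob in (('w2',{'tcp_pos':[0.55907657,0.0312593,0.27865892],'orientation':[179.934332,-0.036575507,157.576594]}),('w3',{'tcp_pos':[0.50135559,0.2508416,0.24809721],'orientation':[-179.817122,-0.0927,177.661467]})):
    print(f);edges(np.load(f+'.npz')['img'],cam2w(c,ob),K,[.5975,.0265],3.6)
t=camera('top');print('top');edges(t['img'],np.array(t['extrinsics']),np.array(t['intrinsics']),[.5988,.0277],3.6)
E
```

```text
w2
+x few
-x 40 40 d-half mm -0.42 slope -0.05 rms 0.19
+y 40 40 d-half mm -0.48 slope 0.01 rms 0.2
-y 36 34 d-half mm -0.79 slope -0.03 rms 0.21
w3
+x few
-x 36 36 d-half mm -0.28 slope 0.14 rms 0.22
+y 32 31 d-half mm 0.08 slope 0.02 rms 0.27
-y 34 34 d-half mm -0.58 slope 0.04 rms 0.36
top
+x few
-x few
+y few
-y 11 11 d-half mm -0.17 slope -0.32 rms 0.54
```

{"fn": "send_rows", "kwargs": {"moves": [{"dx":-0.2,"dy":-0.5,"dz":-0.1,"ax":0,"ay":0,"az":-0.2,"grip":0.2},{"dx":-0.6,"dy":-1.7,"dz":-0.2,"ax":0,"ay":0,"az":-0.4,"grip":0.2},{"dx":-1.0,"dy":-3.0,"dz":-0.2,"ax":0,"ay":0,"az":-0.6,"grip":0.2},{"dx":-1.4,"dy":-4.3,"dz":-0.2,"ax":0,"ay":0,"az":-0.8,"grip":0.2},{"dx":-1.8,"dy":-5.5,"dz":-0.2,"ax":0,"ay":0,"az":-0.8,"grip":0.2}]}}

```text
t: 7.0
tcp_pos: [0.5755, 0.0858, 0.1032]
orientation: [-179.9, -0.2, -176.4]
force: [0.4, 0.4, -1.5]
finger_gap: 0.0633
```

```bash
python3 - <<'E'
from h import *
plan([.5973,.0267,.10],183.6)
E
```

```text
t 7.0 tcp [0.5755 0.0858 0.1032] rpy [-179.93   -0.23 -176.36] gap 0.0633 F [ 0.4  0.4 -1.5]
rows needed 1.5 0.0 d units [-0.599 -2.011  0.107] a units [-0.012 -0.038  0.007]
```

{"fn": "send_rows", "kwargs": {"moves": [{"dx":-0.3,"dy":-0.9,"dz":0,"ax":0,"ay":0,"az":0,"grip":0.2},{"dx":-0.5,"dy":-1.6,"dz":0,"ax":0,"ay":0,"az":0,"grip":0.2},{"dx":-0.6,"dy":-2.0,"dz":0,"ax":0,"ay":0,"az":0,"grip":0.2},{"dx":-0.6,"dy":-2.0,"dz":0,"ax":0,"ay":0,"az":0,"grip":0.2},{"dx":-0.6,"dy":-2.0,"dz":0,"ax":0,"ay":0,"az":0,"grip":0.2}]}}

```text
t: 7.42
tcp_pos: [0.5974, 0.0304, 0.1042]
orientation: [179.9, -0.1, -176.4]
force: [0.1, 0.7, -0.3]
finger_gap: 0.0634
```

```bash
python3 - <<'E'
from h import *
for i in range(4): plan([.5973,.0267,.07],183.6); ob=get_obs(); c=camera('wrist')
save(c,'w7');np.savez('w7.npz',W=cloud(c,ob),img=c['img'],p=ob['tcp_pos'],o=ob['orientation'])
import tr;tr.tooltray('w7.npz')
E
```

```text
t 7.42 tcp [0.5974 0.0304 0.1042] rpy [ 1.7994e+02 -1.1000e-01 -1.7643e+02] gap 0.0634 F [ 0.1  0.7 -0.3]
rows needed 0.8 0.0 d units [ 0.01  -0.125  1.141] a units [ 0.011 -0.019 -0.005]
t 7.47 tcp [0.5973 0.0319 0.1047] rpy [ 1.7990e+02 -8.0000e-02 -1.7629e+02] gap 0.0629 F [-0.3 -0.3 -0.5]
rows needed 0.8 0.0 d units [ 0.011 -0.177  1.157] a units [ 0.017 -0.013  0.018]
t 7.52 tcp [0.5974 0.0327 0.105 ] rpy [ 1.7989e+02 -5.0000e-02 -1.7621e+02] gap 0.0629 F [-0.4  1.  -0.5]
rows needed 0.9 0.0 d units [ 0.015 -0.201  1.168] a units [ 0.018 -0.008  0.032]
t 7.57 tcp [0.5975 0.0328 0.1053] rpy [ 1.7990e+02 -2.0000e-02 -1.7618e+02] gap 0.0629 F [ 0.7  0.3 -1.1]
rows needed 0.9 0.0 d units [ 0.021 -0.206  1.176] a units [ 0.016 -0.004  0.037]
floor plane tool z= [-0.0026  0.0015  0.0071] tilt deg [-0.15  0.08] rms 0.0006
L 3395 yaw 2.74 y@0 -0.0316 x range [0.     0.0004 0.0013 0.0546 0.0549 0.055 ] top z -0.0167
R 3406 yaw -2.62 y@0 0.0313 x range [0.     0.0003 0.0013 0.0546 0.0549 0.0551] top z -0.0166
floor front x [0.0548 0.0549 0.0551]
```

View pics/w7.png

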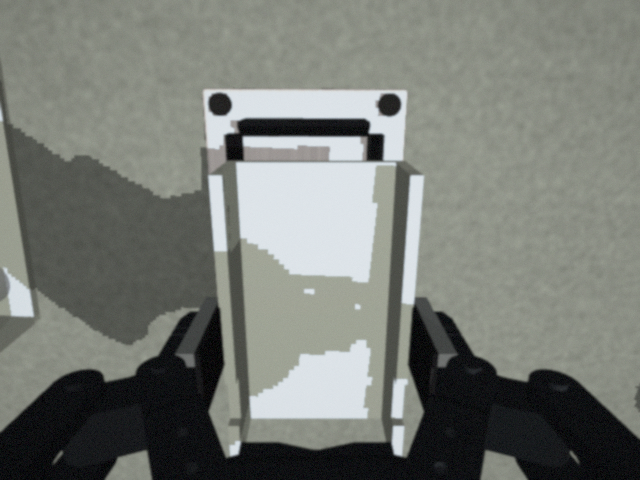

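```bash
python3 - <<'E'
from edge import *
import edge
D=np.load('w7.npz');c=camera('wrist');ob={'tcp_pos':D['p'],'orientation':D['o']}
img=D['img'].copy();img[165:,195:440]=0
edges(img,cam2w(c,ob),np.array(c['intrinsics']),[.5973,.0267],3.6)
plan([.5973,.0267,.065],183.6)
E
```

```text
+x few
-x 40 40 d-half mm -1.05 slope -0.1 rms 0.09
+y 9 9 d-half mm -0.44 slope 0.47 rms 0.14
-y 10 10 d-half mm 0.03 slope 0.71 rms 0.11
t 7.67 tcp [0.5978 0.0323 0.1055] rpy [ 179.94   -0.   -176.21] gap 0.063 F [-0.5  0.1 -1.3]
rows needed 1.0 0.0 d units [ 0.03  -0.185  1.349] a units [ 0.009 -0.     0.032]
```

{"fn": "send_rows", "kwargs": {"moves": [{"dx":0,"dy":-0.1,"dz":0.4,"ax":0,"ay":0,"az":0.03,"grip":0.2},{"dx":0,"dy":-0.19,"dz":0.8,"ax":0,"ay":0,"az":0.03,"grip":0.2},{"dx":0,"dy":-0.19,"dz":1.2,"ax":0,"ay":0,"az":0.03,"grip":0.2},{"dx":0,"dy":-0.19,"dz":1.35,"ax":0,"ay":0,"az":0.03,"grip":0.2},{"dx":0,"dy":-0.19,"dz":1.35,"ax":0,"ay":0,"az":0.03,"grip":0.2}]}}

```text
t: 8.08
tcp_pos: [0.5971, 0.0237, 0.0625]
orientation: [-180.0, -0.2, -176.6]
force: [0.0, -0.2, -0.3]
finger_gap: 0.0631
```

{"fn": "send_rows", "kwargs": {"moves": [{"dx":0,"dy":0,"dz":0,"ax":0,"ay":0,"az":0,"grip":0.2},{"dx":0,"dy":0,"dz":0,"ax":0,"ay":0,"az":0,"grip":0.2},{"dx":0,"dy":0,"dz":0,"ax":0,"ay":0,"az":0,"grip":0.2},{"dx":0,"dy":0,"dz":0,"ax":0,"ay":0,"az":0,"grip":0.2},{"dx":0,"dy":0,"dz":0,"ax":0,"ay":0,"az":0,"grip":0.2}]}}

```text
t: 8.5
tcp_pos: [0.5991, 0.0242, 0.0653]
orientation: [180.0, 0.1, -176.6]
force: [0.5, -0.2, -0.3]
finger_gap: 0.0628
```

```bash
python3 - <<'E'
from edge import *
plan([.5977,.0266,.021],183.6)
ob=get_obs();c=camera('wrist');save(c,'w8');img=c['img'].copy();img[165:,195:440]=0
edges(img,cam2w(c,ob),np.array(c['intrinsics']),[.5977,.0266],3.6)
s=camera('side');cv2.imwrite('pics/s8.png',cv2.resize(s['img'][170:290,260:420][:,:,::-1],(800,600),interpolation=cv2.INTER_CUBIC))
E
```

```text
t 8.5 tcp [0.5991 0.0242 0.0653] rpy [ 1.8000e+02  5.0000e-02 -1.7659e+02] gap 0.0628 F [ 0.5 -0.2 -0.3]
rows needed 1.1 0.0 d units [0.042 0.082 1.475] a units [ 0.     0.009 -0.032]
+x few
-x 40 40 d-half mm -0.69 slope -0.0 rms 0.05
+y 8 8 d-half mm -0.85 slope -0.0 rms 0.09
-y 8 8 d-half mm -0.16 slope 0.67 rms 0.09
```

View pics/w8.png

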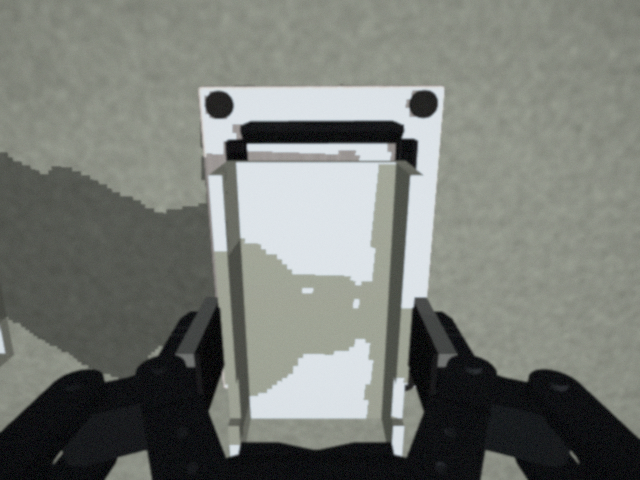

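View pics/s8.png

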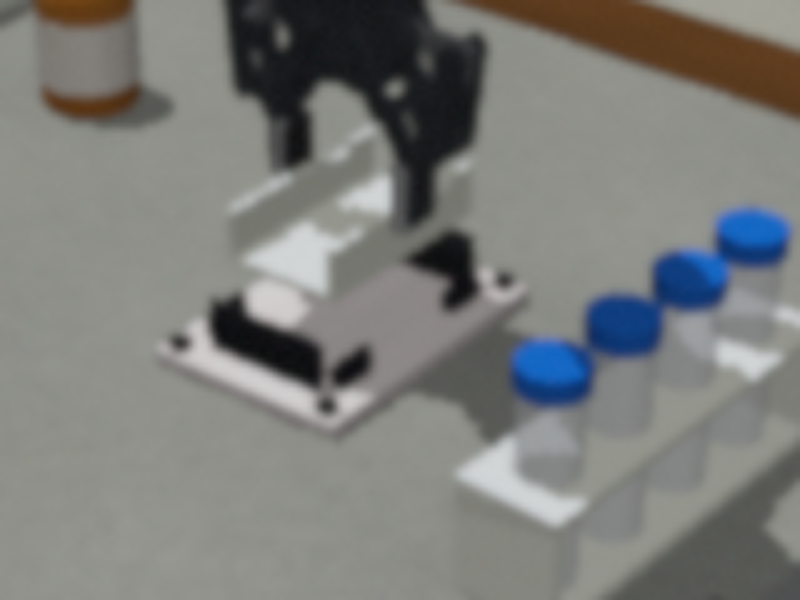

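{"fn": "send_rows", "kwargs": {"moves": [{"dx":0.04,"dy":0.04,"dz":0.1,"ax":0,"ay":0,"az":-0.03,"grip":0.2},{"dx":0.04,"dy":0.07,"dz":0.2,"ax":0,"ay":0,"az":-0.03,"grip":0.2},{"dx":0.04,"dy":0.07,"dz":0.3,"ax":0,"ay":0,"az":-0.03,"grip":0.2},{"dx":0.04,"dy":0.07,"dz":0.4,"ax":0,"ay":0,"az":-0.03,"grip":0.2},{"dx":0.04,"dy":0.07,"dz":0.4,"ax":0,"ay":0,"az":-0.03,"grip":0.2}]}}

```text
t: 9.02
tcp_pos: [0.5969, 0.0261, 0.052]
orientation: [-180.0, -0.1, -176.4]
force: [-0.3, -0.2, -2.3]
finger_gap: 0.0631
```

{"fn": "send_rows", "kwargs": {"moves": [{"dx":0,"dy":0,"dz":0,"ax":0,"ay":0,"az":0,"grip":0.2},{"dx":0,"dy":0,"dz":0,"ax":0,"ay":0,"az":0,"grip":0.2},{"dx":0,"dy":0,"dz":0,"ax":0,"ay":0,"az":0,"grip":0.2},{"dx":0,"dy":0,"dz":0,"ax":0,"ay":0,"az":0,"grip":0.2},{"dx":0,"dy":0,"dz":0,"ax":0,"ay":0,"az":0,"grip":0.2}]}}

```text
t: 9.43
tcp_pos: [0.5975, 0.0262, 0.0529]
orientation: [180.0, 0.0, -176.4]
force: [-0.3, 0.2, -2.1]
finger_gap: 0.0628
```

```bash
python3 - <<'E'
from h import *
plan([.5978,.0264,.021],183.6)
E
```

```text
t 9.43 tcp [0.5975 0.0262 0.0529] rpy [ 1.8000e+02  2.0000e-02 -1.7641e+02] gap 0.0628 F [-0.3  0.2 -2.1]
rows needed 0.8 0.0 d units [-0.009  0.005  1.064] a units [ 0.     0.003 -0.002]
```

{"fn": "send_rows", "kwargs": {"moves": [{"dx":0,"dy":0,"dz":0.15,"ax":0,"ay":0,"az":0,"grip":0.2},{"dx":0,"dy":0,"dz":0.3,"ax":0,"ay":0,"az":0,"grip":0.2},{"dx":0,"dy":0,"dz":0.45,"ax":0,"ay":0,"az":0,"grip":0.2},{"dx":0,"dy":0,"dz":0.6,"ax":0,"ay":0,"az":0,"grip":0.2},{"dx":0,"dy":0,"dz":0.7,"ax":0,"ay":0,"az":0,"grip":0.2}]}}

```text
t: 9.85
tcp_pos: [0.597, 0.0261, 0.0309]
orientation: [-180.0, -0.1, -176.4]
force: [-0.1, -0.3, -0.8]
finger_gap: 0.0631
```

```bash
python3 - <<'E'
from h import *
plan([.5978,.0264,.021],183.6)
E
```

```text
t 9.85 tcp [0.597  0.0261 0.0309] rpy [-1.7999e+02 -6.0000e-02 -1.7641e+02] gap 0.0631 F [-0.1 -0.3 -0.8]
rows needed 0.2 0.0 d units [-0.027  0.008  0.329] a units [-0.001 -0.01  -0.001]
```

{"fn": "send_rows", "kwargs": {"moves": [{"dx":0,"dy":0,"dz":0.1,"ax":0,"ay":0,"az":0,"grip":0.2},{"dx":0,"dy":0,"dz":0.2,"ax":0,"ay":0,"az":0,"grip":0.2},{"dx":0,"dy":0,"dz":0.3,"ax":0,"ay":0,"az":0,"grip":0.2},{"dx":0,"dy":0,"dz":0.35,"ax":0,"ay":0,"az":0,"grip":0.2},{"dx":0,"dy":0,"dz":0.38,"ax":0,"ay":0,"az":0,"grip":0.2}]}}

```text
t: 10.27
tcp_pos: [0.5972, 0.0262, 0.0208]
orientation: [-180.0, -0.0, -176.4]
force: [-2.9, -1.9, 11.0]
finger_gap: 0.0629
```

```bash
python3 - <<'E'
from h import *
plan([.5978,.0264,.021],183.6)
ob=get_obs();c=camera('wrist');save(c,'w9')
E
```

```text
t 10.27 tcp [0.5972 0.0262 0.0208] rpy [-1.7995e+02 -3.0000e-02 -1.7641e+02] gap 0.0629 F [-2.9 -1.9 11. ]
rows needed 0.0 0.0 d units [-0.019  0.006 -0.006] a units [-0.008 -0.005 -0.002]
```

View pics/w9.png

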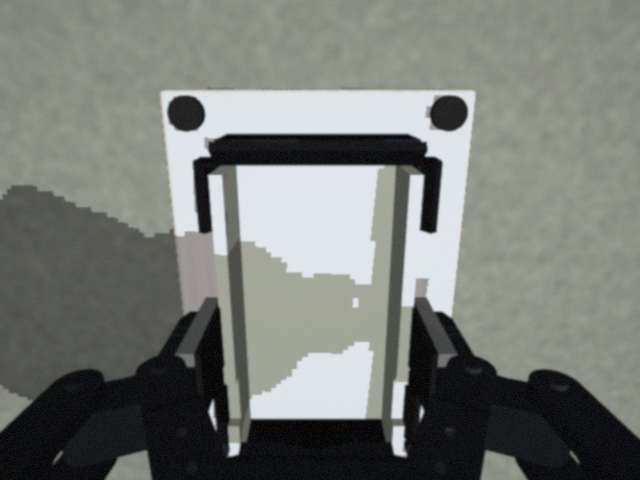

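{"fn": "send_rows", "kwargs": {"moves": [{"dx":0,"dy":0,"dz":-0.02,"ax":0,"ay":0,"az":0,"grip":-0.6},{"dx":0,"dy":0,"dz":-0.02,"ax":0,"ay":0,"az":0,"grip":-0.8},{"dx":0,"dy":0,"dz":-0.02,"ax":0,"ay":0,"az":0,"grip":-1},{"dx":0,"dy":0,"dz":-0.02,"ax":0,"ay":0,"az":0,"grip":-1},{"dx":0,"dy":0,"dz":-0.02,"ax":0,"ay":0,"az":0,"grip":-1}]}}

```text
t: 10.73
tcp_pos: [0.5975, 0.0262, 0.021]
orientation: [180.0, 0.0, -176.4]
force: [-0.1, 1.0, -1.0]
finger_gap: 0.0854
```

```bash
python3 - <<'E'
from h import *
plan([.5978,.0264,.15],183.6)
ob=get_obs();c=camera('wrist');save(c,'w10');np.savez('w10.npz',W=cloud(c,ob),img=c['img'],p=ob['tcp_pos'],o=ob['orientation'])
import tr;tr.tooltray('w10.npz')
E
```

```text
t 10.73 tcp [0.5975 0.0262 0.021 ] rpy [ 1.8000e+02  1.0000e-02 -1.7641e+02] gap 0.0854 F [-0.1  1.  -1. ]
rows needed 3.1 0.0 d units [-0.01   0.006 -4.301] a units [ 0.001  0.001 -0.002]
floor plane tool z= [-0.0007  0.0012  0.0072] tilt deg [-0.04  0.07] rms 0.0006
L 5174 yaw 12.49 y@0 -0.0343 x range [0.     0.0005 0.0022 0.0644 0.0646 0.0648] top z -0.0162
R 6014 yaw -17.67 y@0 0.036 x range [0.     0.0005 0.0025 0.0645 0.0646 0.0648] top z -0.016
floor front x [0.0534 0.0537 0.0541]
```

View pics/w10.png

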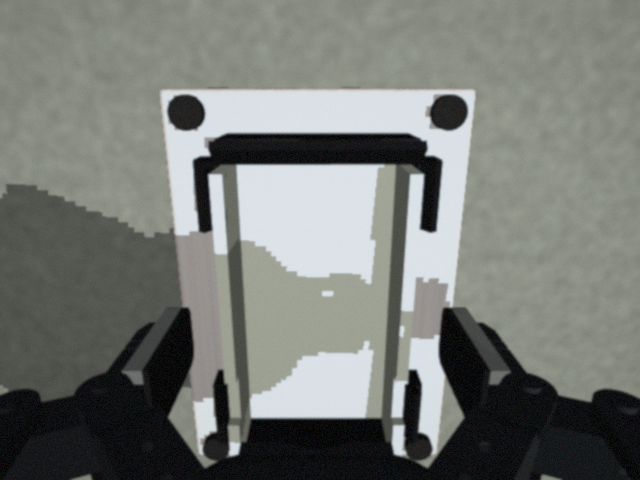

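{"fn": "send_rows", "kwargs": {"moves": [{"dx":0,"dy":0,"dz":-0.6,"ax":0,"ay":0,"az":0,"grip":-1},{"dx":0,"dy":0,"dz":-1.9,"ax":0,"ay":0,"az":0,"grip":-1},{"dx":0,"dy":0,"dz":-3.2,"ax":0,"ay":0,"az":0,"grip":-1},{"dx":0,"dy":0,"dz":-4.5,"ax":0,"ay":0,"az":0,"grip":-1},{"dx":0,"dy":0,"dz":-5.8,"ax":0,"ay":0,"az":0,"grip":-1}]}}

```text
t: 11.2
tcp_pos: [0.5969, 0.0262, 0.1965]
orientation: [180.0, -0.1, -176.4]
force: [0.4, -1.2, -0.1]
finger_gap: 0.0855
```

{"fn": "send_rows", "kwargs": {"moves": [{"dx":0.5,"dy":0,"dz":-0.6,"ax":0,"ay":0,"az":0,"grip":-1},{"dx":0.8,"dy":0,"dz":-0.9,"ax":0,"ay":0,"az":0,"grip":-1},{"dx":0.8,"dy":0,"dz":-1.0,"ax":0,"ay":0,"az":0,"grip":-1},{"dx":0.8,"dy":0,"dz":-1.0,"ax":0,"ay":0,"az":0,"grip":-1},{"dx":0.8,"dy":0,"dz":-1.0,"ax":0,"ay":0,"az":0,"grip":-1}]}}

```text
t: 11.62
tcp_pos: [0.5729, 0.024, 0.2235]
orientation: [-180.0, -0.1, -176.4]
force: [0.6, 0.8, 0.7]
finger_gap: 0.0859
```

```bash
python3 - <<'E'
from h import *
ob=get_obs();c=camera('wrist');save(c,'w11');W=cloud(c,ob);np.savez('w11.npz',W=W,img=c['img'],p=ob['tcp_pos'],o=ob['orientation'])
print(ob['tcp_pos'],ob['orientation'])
th=np.deg2rad(3.6);d=W[...,:2]-[.5975,.0262];x=d[...,0]*np.cos(th)+d[...,1]*np.sin(th);y=-d[...,0]*np.sin(th)+d[...,1]*np.cos(th);Z=W[...,2];g=c['img'].min(2).astype(int)
m=(abs(x)<.0545)&(abs(y)<.038)&(abs(y)>.024)&(Z>.03)&(Z<.047)&(g>60)
for n,mm in(('+y',m&(y>0)),('-y',m&(y<0))):
    xx=x[mm];yy=y[mm];print(n,mm.sum(),'z',np.median(Z[mm]).round(4),'y',np.percentile(yy,[1,50,99]).round(4),'slope',np.rad2deg(np.polyfit(xx,yy,1)[0]).round(2),np.histogram(xx,np.arange(-.055,.056,.004))[0])
    s=np.sort(xx);gp=np.diff(s);k=np.argsort(gp)[-3:];print([(s[i].round(4),s[i+1].round(4)) for i in k])
f=(abs(x)<.045)&(abs(y)<.022);P=W[f];A=np.c_[P[:,:2],np.ones(len(P))];s=np.linalg.lstsq(A,P[:,2],rcond=None)[0];print('floor z',np.median(P[:,2]),np.rad2deg(s[:2]))
plan([.465,-.315,.28],90.5)
E
```

```text
[0.5728658  0.02401921 0.22351632] [-1.79983790e+02 -1.23905110e-01 -1.76429901e+02]
+y 736 z 0.0374 y [0.0274 0.0292 0.0314] slope 0.05 [30 30 29 31 30 30 30 26 29 30 28 29 30 28 24 24 27 28 19 21 25 22 28 24
 21 27 26]
[(np.float64(0.0006), np.float64(0.0013)), (np.float64(0.0228), np.float64(0.0236)), (np.float64(-0.0028), np.float64(-0.0019))]
-y 722 z 0.0375 y [-0.0325 -0.0302 -0.0285] slope 0.02 [29 31 27 30 31 30 30 30 29 25 25 28 29 29 28 28 25 22 17 22 26 22 30 24
 23 21 22]
[(np.float64(0.0209), np.float64(0.0217)), (np.float64(0.0101), np.float64(0.0109)), (np.float64(0.0187), np.float64(0.0205))]
floor z 0.29861058319709766 [-245.08663716  -17.91744469]
t 11.67 tcp [0.5729 0.0241 0.2233] rpy [ 1.8000e+02 -1.5000e-01 -1.7643e+02] gap 0.0858 F [ 0.3  0.3 -0.5]
rows needed 8.6 13.0 d units [  4.299 -11.058  -1.88 ] a units [-0.021 -0.02  15.512]
```

View pics/w11.png

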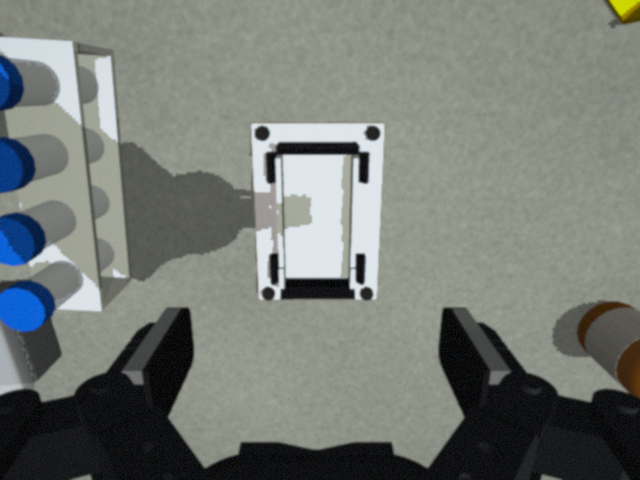

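```bash
python3 - <<'E'
from h import *
D=np.load('w11.npz');W=D['W'];img=D['img']
th=np.deg2rad(3.6);d=W[...,:2]-[.5975,.0262];x=d[...,0]*np.cos(th)+d[...,1]*np.sin(th);y=-d[...,0]*np.sin(th)+d[...,1]*np.cos(th);Z=W[...,2]
for s in(1,-1):
    m=(abs(x)<.056)&(s*y>.026)&(s*y<.034)&(Z>.028)&(Z<.046)
    b=np.arange(-.055,.0561,.003);zz=[np.median(Z[m&(x>=a)&(x<a+.003)])*1000 for a in b[:-1]]
    print(s,[(round(a*1000),round(v,1)) for a,v in zip(b,zz)])
f=(abs(x)<.045)&(abs(y)<.022)&(Z<.05);P=W[f];A=np.c_[P[:,:2],np.ones(len(P))];q=np.linalg.lstsq(A,P[:,2],rcond=None)[0];print('floor z',np.median(P[:,2]),np.rad2deg(q[:2]))
# tray floor ends vs dams along x: floor bright extents
E
```

```text
1 [(-55, np.float64(37.3)), (-52, np.float64(37.7)), (-49, np.float64(37.3)), (-46, np.float64(37.7)), (-43, np.float64(37.2)), (-40, np.float64(37.5)), (-37, np.float64(37.6)), (-34, np.float64(37.4)), (-31, np.float64(37.6)), (-28, np.float64(37.6)), (-25, np.float64(37.4)), (-22, np.float64(37.5)), (-19, np.float64(37.3)), (-16, np.float64(37.3)), (-13, np.float64(37.6)), (-10, np.float64(37.6)), (-7, np.float64(37.3)), (-4, np.float64(37.6)), (-1, np.float64(37.5)), (2, np.float64(37.6)), (5, np.float64(37.6)), (8, np.float64(37.4)), (11, np.float64(37.3)), (14, np.float64(37.7)), (17, np.float64(37.3)), (20, np.float64(33.5)), (23, np.float64(33.5)), (26, np.float64(34.0)), (29, np.float64(33.8)), (32, np.float64(33.8)), (35, np.float64(34.8)), (38, np.float64(37.7)), (41, np.float64(37.5)), (44, np.float64(37.3)), (47, np.float64(37.5)), (50, np.float64(37.2)), (53, np.float64(37.7))]
-1 [(-55, np.float64(37.6)), (-52, np.float64(37.8)), (-49, np.float64(37.6)), (-46, np.float64(37.5)), (-43, np.float64(37.4)), (-40, np.float64(37.6)), (-37, np.float64(37.4)), (-34, np.float64(37.7)), (-31, np.float64(37.6)), (-28, np.float64(37.7)), (-25, np.float64(37.6)), (-22, np.float64(37.8)), (-19, np.float64(37.6)), (-16, np.float64(37.1)), (-13, np.float64(37.1)), (-10, np.float64(38.1)), (-7, np.float64(37.7)), (-4, np.float64(37.6)), (-1, np.float64(37.4)), (2, np.float64(37.6)), (5, np.float64(37.4)), (8, np.float64(37.3)), (11, np.float64(38.0)), (14, np.float64(37.7)), (17, np.float64(37.7)), (20, np.float64(33.9)), (23, np.float64(34.0)), (26, np.float64(33.5)), (29, np.float64(33.6)), (32, np.float64(33.7)), (35, np.float64(35.0)), (38, np.float64(37.6)), (41, np.float64(37.2)), (44, np.float64(37.7)), (47, np.float64(37.9)), (50, np.float64(37.5)), (53, np.float64(37.5))]
floor z 0.013724258273311779 [-0.01035244 -0.12292509]
```

{"fn": "send_rows", "kwargs": {"moves": [{"dx":0.2,"dy":-0.6,"dz":-0.4,"ax":0,"ay":0,"az":1.0,"grip":-1},{"dx":0.5,"dy":-1.6,"dz":-0.8,"ax":0,"ay":0,"az":2.1,"grip":-1},{"dx":1.0,"dy":-2.7,"dz":-1.2,"ax":0,"ay":0,"az":3.2,"grip":-1},{"dx":1.5,"dy":-3.9,"dz":-1.6,"ax":0,"ay":0,"az":4.3,"grip":-1},{"dx":2.0,"dy":-5.0,"dz":-1.9,"ax":0,"ay":0,"az":5.4,"grip":-1}]}}

```text
t: 12.08
tcp_pos: [0.5225, -0.1306, 0.2813]
orientation: [180.0, -0.1, 150.9]
force: [0.3, -0.3, -0.5]
finger_gap: 0.0856
```

```bash
python3 - <<'E'
from h import *
plan([.465,-.315,.28],90.5)
E
```

```text
t 12.08 tcp [ 0.5225 -0.1306  0.2813] rpy [ 1.8000e+02 -9.0000e-02  1.5088e+02] gap 0.0856 F [ 0.3 -0.3 -0.5]
rows needed 4.6 8.4 d units [-1.317 -6.302  0.039] a units [-8.0000e-03 -1.4000e-02  1.0063e+01]
```

{"fn": "send_rows", "kwargs": {"moves": [{"dx":-0.3,"dy":-1.3,"dz":0,"ax":0,"ay":0,"az":1.15,"grip":-1},{"dx":-0.6,"dy":-2.6,"dz":0,"ax":0,"ay":0,"az":2.3,"grip":-1},{"dx":-0.9,"dy":-3.9,"dz":0,"ax":0,"ay":0,"az":3.45,"grip":-1},{"dx":-1.2,"dy":-5.1,"dz":0,"ax":0,"ay":0,"az":4.6,"grip":-1},{"dx":-1.3,"dy":-6.1,"dz":0,"ax":0,"ay":0,"az":5.75,"grip":-1}]}}

```text
t: 12.5
tcp_pos: [0.4678, -0.3117, 0.2803]
orientation: [-179.9, -0.1, 116.2]
force: [1.1, 0.5, 0.1]
finger_gap: 0.0856
```

```bash
python3 - <<'E'
from h import *
plan([.465,-.30,.22],90.5)
E
```

```text
t 12.5 tcp [ 0.4678 -0.3117  0.2803] rpy [-1.7992e+02 -6.0000e-02  1.1618e+02] gap 0.0856 F [1.1 0.5 0.1]
rows needed 1.5 3.6 d units [0.388 0.092 2.01 ] a units [-0.015 -0.007  4.28 ]
```

{"fn": "send_rows", "kwargs": {"moves": [{"dx":0.1,"dy":0,"dz":0.7,"ax":0,"ay":0,"az":1.15,"grip":-1},{"dx":0.3,"dy":0.1,"dz":1.4,"ax":0,"ay":0,"az":2.3,"grip":-1},{"dx":0.4,"dy":0.1,"dz":2.0,"ax":0,"ay":0,"az":3.4,"grip":-1},{"dx":0.4,"dy":0.1,"dz":2.5,"ax":0,"ay":0,"az":4.3,"grip":-1},{"dx":0.4,"dy":0.1,"dz":2.5,"ax":0,"ay":0,"az":4.3,"grip":-1}]}}

```text
t: 12.92
tcp_pos: [0.4636, -0.2945, 0.2025]
orientation: [-179.5, -0.2, 90.8]
force: [-0.6, -0.1, 0.0]
finger_gap: 0.0853
```

{"fn": "send_rows", "kwargs": {"moves": [{"dx":0,"dy":0,"dz":0,"ax":0,"ay":0,"az":0,"grip":-1},{"dx":0,"dy":0,"dz":0,"ax":0,"ay":0,"az":0,"grip":-0.8},{"dx":0,"dy":0,"dz":0,"ax":0,"ay":0,"az":0,"grip":-0.6},{"dx":0,"dy":0,"dz":0,"ax":0,"ay":0,"az":0,"grip":-0.4},{"dx":0,"dy":0,"dz":0,"ax":0,"ay":0,"az":0,"grip":-0.2}]}}

```text
t: 13.33
tcp_pos: [0.4667, -0.2962, 0.2078]
orientation: [179.9, 0.0, 90.9]
force: [0.5, 0.1, 0.5]
finger_gap: 0.0516
```

```bash
python3 - <<'E'
from h import *
ob=get_obs();c=camera('wrist');save(c,'w12');W=cloud(c,ob)
X,Y,Z=np.moveaxis(W,-1,0);g=c['img'].max(2)
def rect(m,n):
    P=W[m][:,:2];r=cv2.minAreaRect((P*1000).astype(np.float32));print(n,len(P),np.round(r[0],1),np.round(r[1],1),round(r[2],1), 'z',np.round(np.nanmedian(W[m][:,2]),4))
rect((Z>.055)&(Z<.08)&(X<.50)&(X>.44)&(Y<-.25)&(Y>-.38)&(g<90),'long')
rect((Z>.055)&(Z<.08)&(X<.57)&(X>.51)&(Y<-.27)&(Y>-.38)&(g<90),'short')
rect((Z>.025)&(Z<.043)&(X<.6)&(X>.42)&(Y<-.25)&(Y>-.38),'rack')
plan([.4636,-.315,.09],90.5)
E
```

```text
long 1721 [ 463.9 -315.1] [ 9.8 87.3] 0.5 z 0.0658
short 1220 [ 539.4 -315.3] [10.3 52.3] 0.5 z 0.0655
rack 19362 [ 501.9 -316.7] [136.5 104.8] 0.4 z 0.0339
t 13.38 tcp [ 0.4666 -0.2962  0.2077] rpy [1.7994e+02 4.0000e-02 9.0900e+01] gap 0.0516 F [ 0.4  0.7 -0.6]
rows needed 2.9 0.1 d units [-0.623 -0.114  3.923] a units [0.011 0.007 0.067]
```

View pics/w12.png

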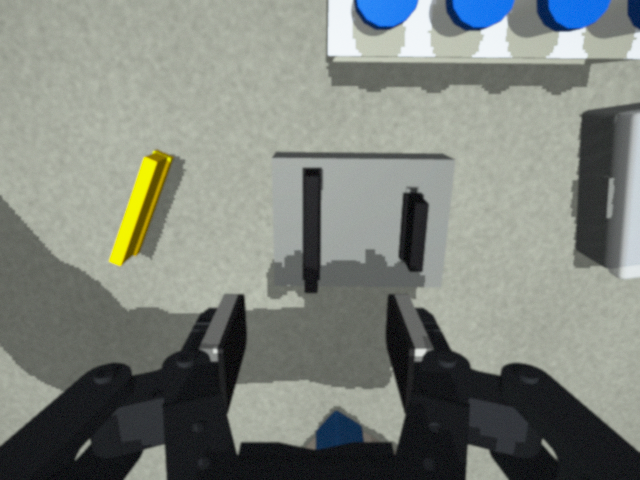

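{"fn": "send_rows", "kwargs": {"moves": [{"dx":-0.3,"dy":-0.09,"dz":0.8,"ax":0,"ay":0,"az":0.07,"grip":-0.2},{"dx":-0.62,"dy":-0.09,"dz":1.9,"ax":0,"ay":0,"az":0.07,"grip":-0.2},{"dx":-0.62,"dy":-0.09,"dz":2.9,"ax":0,"ay":0,"az":0.07,"grip":-0.2},{"dx":-0.62,"dy":-0.09,"dz":3.6,"ax":0,"ay":0,"az":0.07,"grip":-0.2},{"dx":-0.62,"dy":-0.09,"dz":3.9,"ax":0,"ay":0,"az":0.07,"grip":-0.2}]}}

```text
t: 13.8
tcp_pos: [0.4621, -0.3141, 0.0875]
orientation: [-179.8, -0.1, 90.5]
force: [-0.8, -0.1, 1.1]
finger_gap: 0.0511
```

{"fn": "send_rows", "kwargs": {"moves": [{"dx":0,"dy":0,"dz":0,"ax":0,"ay":0,"az":0,"grip":-0.2},{"dx":0,"dy":0,"dz":0,"ax":0,"ay":0,"az":0,"grip":-0.2},{"dx":0,"dy":0,"dz":0,"ax":0,"ay":0,"az":0,"grip":-0.2},{"dx":0,"dy":0,"dz":0,"ax":0,"ay":0,"az":0,"grip":-0.2},{"dx":0,"dy":0,"dz":0,"ax":0,"ay":0,"az":0,"grip":-0.2}]}}

```text
t: 14.22
tcp_pos: [0.4647, -0.3149, 0.0914]
orientation: [179.9, 0.1, 90.5]
force: [-0.3, -0.0, -0.3]
finger_gap: 0.0517
```

```bash
python3 - <<'E'
from h import *
plan([.4639,-.315,.0465],90.5)
c=camera('wrist');save(c,'w13')
E
```

```text
t 14.22 tcp [ 0.4647 -0.3149  0.0914] rpy [1.7987e+02 8.0000e-02 9.0470e+01] gap 0.0517 F [-0.3 -0.  -0.3]
rows needed 1.1 0.0 d units [ 0.    -0.031  1.497] a units [ 0.022  0.014 -0.005]
```

View pics/w13.png

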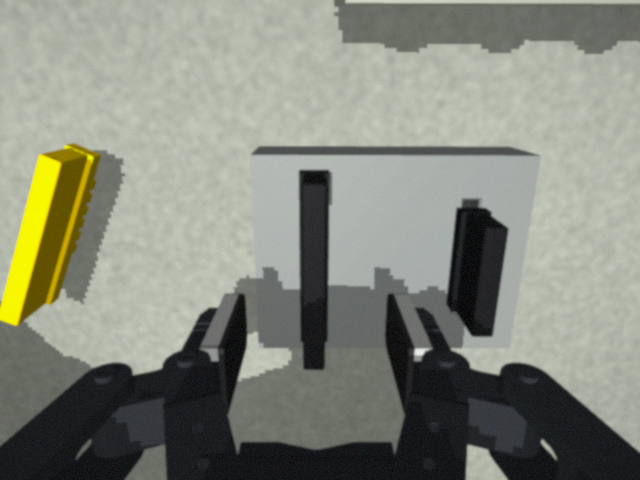

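{"fn": "send_rows", "kwargs": {"moves": [{"dx":0,"dy":-0.03,"dz":0.4,"ax":0,"ay":0,"az":0,"grip":-0.2},{"dx":0,"dy":-0.03,"dz":0.8,"ax":0,"ay":0,"az":0,"grip":-0.2},{"dx":0,"dy":-0.03,"dz":1.2,"ax":0,"ay":0,"az":0,"grip":-0.2},{"dx":0,"dy":-0.03,"dz":1.45,"ax":0,"ay":0,"az":0,"grip":-0.2},{"dx":0,"dy":-0.03,"dz":1.5,"ax":0,"ay":0,"az":0,"grip":-0.2}]}}

```text
t: 14.68
tcp_pos: [0.4619, -0.3138, 0.0432]
orientation: [-179.8, -0.1, 90.5]
force: [1.1, -0.7, -0.5]
finger_gap: 0.0512
```

{"fn": "send_rows", "kwargs": {"moves": [{"dx":0,"dy":0,"dz":0,"ax":0,"ay":0,"az":0,"grip":0},{"dx":0,"dy":0,"dz":0,"ax":0,"ay":0,"az":0,"grip":0.2},{"dx":0,"dy":0,"dz":0,"ax":0,"ay":0,"az":0,"grip":0.4},{"dx":0,"dy":0,"dz":0,"ax":0,"ay":0,"az":0,"grip":0.5},{"dx":0,"dy":0,"dz":0,"ax":0,"ay":0,"az":0,"grip":0.5}]}}

```text
t: 15.1
tcp_pos: [0.4632, -0.3147, 0.0454]
orientation: [180.0, 0.0, 90.5]
force: [0.3, 0.5, 0.5]
finger_gap: 0.0214
```

```bash
python3 - <<'E'
from h import *
plan([.4639,-.315,.0465],90.5)
c=camera('wrist');save(c,'w14')
E
```

```text
t 15.1 tcp [ 0.4632 -0.3147  0.0454] rpy [1.7996e+02 3.0000e-02 9.0460e+01] gap 0.0214 F [0.3 0.5 0.5]
rows needed 0.0 0.0 d units [-0.011  0.022 -0.036] a units [ 0.007  0.005 -0.006]
```

View pics/w14.png

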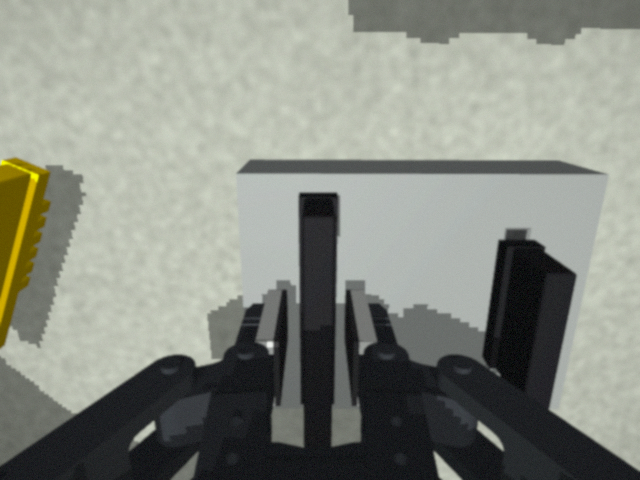

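{"fn": "send_rows", "kwargs": {"moves": [{"dx":0,"dy":0.02,"dz":-0.03,"ax":0,"ay":0,"az":0,"grip":0.6},{"dx":0,"dy":0.02,"dz":-0.03,"ax":0,"ay":0,"az":0,"grip":0.75},{"dx":0,"dy":0.02,"dz":-0.03,"ax":0,"ay":0,"az":0,"grip":0.9},{"dx":0,"dy":0.02,"dz":-0.03,"ax":0,"ay":0,"az":0,"grip":0.95},{"dx":0,"dy":0.02,"dz":-0.03,"ax":0,"ay":0,"az":0,"grip":1}], "newtons": 40}}

```text
t: 15.57
tcp_pos: [0.464, -0.3147, 0.0463]
orientation: [180.0, 0.0, 90.5]
force: [-0.6, 0.3, 3.9]
finger_gap: 0.0089
```

```bash
python3 - <<'E'
from h import *
plan([.4639,-.315,.0465],90.5)
E
```

```text
t 15.57 tcp [ 0.464  -0.3147  0.0463] rpy [1.7996e+02 3.0000e-02 9.0470e+01] gap 0.0089 F [-0.6  0.3  3.9]
rows needed 0.0 0.0 d units [-0.011 -0.002 -0.006] a units [ 0.007  0.005 -0.006]
```

{"fn": "send_rows", "kwargs": {"moves": [{"dx":0,"dy":0,"dz":-0.2,"ax":0,"ay":0,"az":0,"grip":1},{"dx":0,"dy":0,"dz":-0.6,"ax":0,"ay":0,"az":0,"grip":1},{"dx":0,"dy":0,"dz":-1.2,"ax":0,"ay":0,"az":0,"grip":1},{"dx":0,"dy":0,"dz":-2.0,"ax":0,"ay":0,"az":0,"grip":1},{"dx":0,"dy":0,"dz":-3.0,"ax":0,"ay":0,"az":0,"grip":1}]}}

```text
t: 15.98
tcp_pos: [0.4621, -0.3138, 0.1362]
orientation: [-179.8, -0.1, 90.5]
force: [-0.8, -0.8, -1.2]
finger_gap: 0.0089
```

```bash
python3 - <<'E'
from h import *
plan([.5,-.25,.25],93.6)
ob=get_obs();c=camera('wrist');save(c,'w15');s=camera('side');cv2.imwrite('pics/s15.png',cv2.resize(s['img'][200:360,320:520][:,:,::-1],(750,600),interpolation=cv2.INTER_CUBIC))
E
```

```text
t 15.98 tcp [ 0.4621 -0.3138  0.1362] rpy [-1.7983e+02 -1.1000e-01  9.0480e+01] gap 0.0089 F [-0.8 -0.8 -1.2]
rows needed 3.3 0.4 d units [ 2.122  1.268 -3.793] a units [-0.029 -0.019 -0.519]
```

View pics/w15.png

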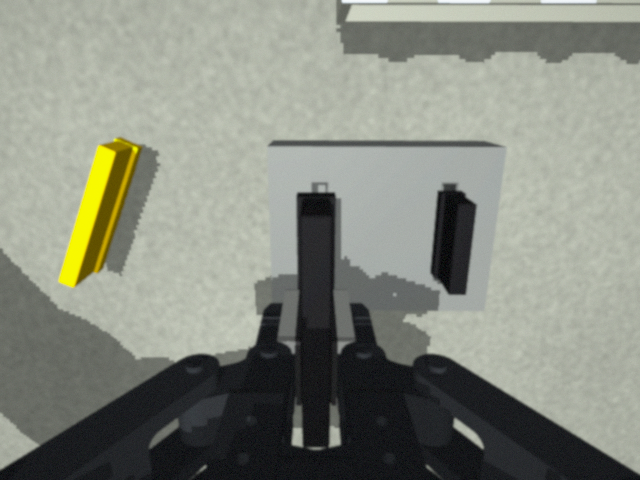

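View pics/s15.png

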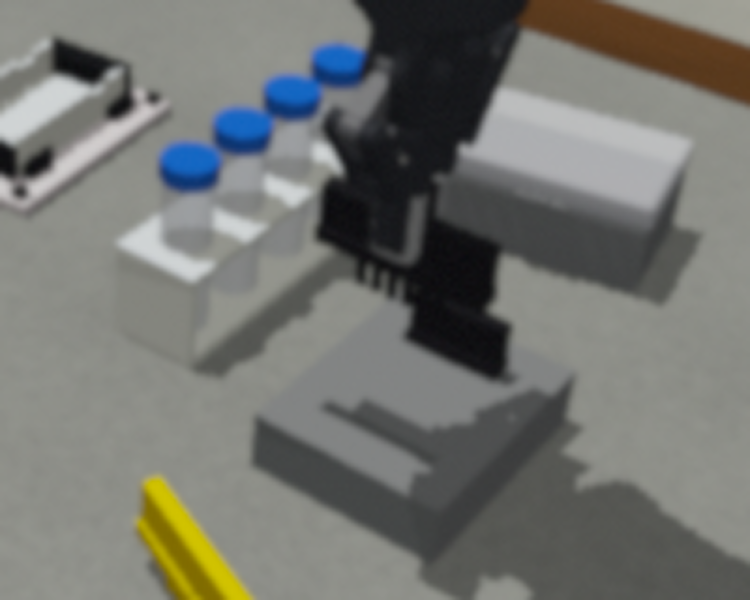

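{"fn": "send_rows", "kwargs": {"moves": [{"dx":0,"dy":0,"dz":-0.9,"ax":0,"ay":0,"az":-0.1,"grip":1},{"dx":0,"dy":0,"dz":-1.9,"ax":0,"ay":0,"az":-0.2,"grip":1},{"dx":0,"dy":0,"dz":-2.8,"ax":0,"ay":0,"az":-0.3,"grip":1},{"dx":0,"dy":0,"dz":-3.5,"ax":0,"ay":0,"az":-0.4,"grip":1},{"dx":0,"dy":0,"dz":-3.8,"ax":0,"ay":0,"az":-0.5,"grip":1}]}}

```text
t: 16.5
tcp_pos: [0.4646, -0.315, 0.2529]
orientation: [179.8, 0.2, 93.5]
force: [1.0, 0.4, -0.6]
finger_gap: 0.0092
```

```bash
cat > cb.py <<'E'
from h import *
def combtool(name):
    ob=get_obs();c=camera('wrist');save(c,name);W=cloud(c,ob)
    R0=R.from_euler('xyz',ob['orientation'],degrees=True);T=R0.inv().apply((W-ob['tcp_pos']).reshape(-1,3)).reshape(W.shape)
    np.savez(name+'.npz',W=W,T=T,img=c['img'],p=ob['tcp_pos'],o=ob['orientation'])
    m=(abs(T[...,1])<.012)&(T[...,2]>-.035)&(T[...,2]<-.008)&(T[...,0]>.016)&(T[...,0]<.06)&(c['img'].max(2)<110)
    P=T[m]; f=np.polyfit(P[:,0],P[:,2],1);e=P[:,2]-np.polyval(f,P[:,0]);k=abs(e)<.002;f=np.polyfit(P[k,0],P[k,2],1)
    q=P[k]
    print('comb top z_tool',np.polyval(f,0).round(4),'pitch deg',np.rad2deg(np.arctan(f[0])).round(2),'x end',np.percentile(q[:,0],[99,100]).round(4),'y',np.percentile(q[:,1],[1,50,99]).round(4),'yaw',np.rad2deg(np.polyfit(q[:,0],q[:,1],1)[0]).round(2),'roll',np.rad2deg(np.polyfit(q[:,1],q[:,2]-np.polyval(f,q[:,0]),1)[0]).round(1),len(q))
if __name__=='__main__':
    import sys;combtool(sys.argv[1])
E
python3 cb.py w16; python3 - <<'E'
from h import *
plan([.6254,.0275,.25],93.6)
E
```

```text
comb top z_tool -0.02 pitch deg 1.3 x end [0.0431 0.0436] y [-0.0049 -0.0001  0.0049] yaw -0.1 roll 0.2 2565
t 16.55 tcp [ 0.4649 -0.3152  0.2532] rpy [179.75   0.2   93.51] gap 0.0091 F [0.5 0.5 0.2]
rows needed 9.1 0.0 d units [11.075  6.039  0.095] a units [ 0.041  0.034 -0.015]
```

View pics/w16.png

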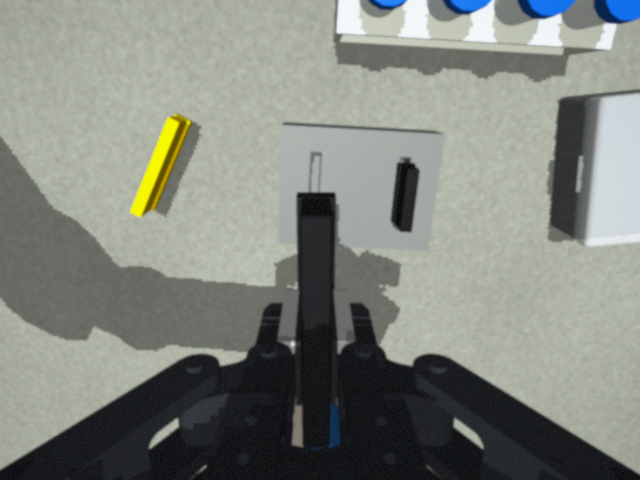

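```bash
python3 - <<'E'
import numpy as np
D=np.load('w16.npz');T=D['T']
for a in np.arange(-.046,.046,.004):
    m=(abs(T[...,1])<.004)&(T[...,0]>=a)&(T[...,0]<a+.004)&(T[...,2]<.02)
    if m.sum()>5: print(round(a,3),m.sum(),np.percentile(T[...,2][m],[10,50,90]).round(4))
E
```

```text
-0.046 125 [-0.02   -0.0195 -0.0189]
-0.042 195 [-0.0202 -0.0196 -0.019 ]
-0.038 199 [-0.0202 -0.0196 -0.0189]
-0.034 199 [-0.0202 -0.0196 -0.0189]
-0.03 210 [-0.0203 -0.0196 -0.019 ]
-0.026 224 [-0.0203 -0.0195 -0.0189]
-0.022 231 [-0.0202 -0.0195 -0.0189]
-0.018 229 [-0.0202 -0.0196 -0.0189]
-0.014 234 [-0.0202 -0.0196 -0.0189]
-0.01 245 [-0.0202 -0.0195 -0.0189]
-0.006 254 [-0.0202 -0.0195 -0.0189]
-0.002 246 [-0.0203 -0.0196 -0.0189]
0.002 257 [-0.0202 -0.0195 -0.0189]
0.006 431 [-0.0752 -0.02   -0.0189]
0.01 1441 [-0.0819 -0.0787 -0.0197]
0.014 297 [-0.0202 -0.0196 -0.0187]
0.018 288 [-0.0203 -0.0195 -0.0187]
0.022 308 [-0.0203 -0.0196 -0.0188]
0.026 306 [-0.0202 -0.0195 -0.0186]
0.03 321 [-0.0203 -0.0195 -0.0188]
0.034 317 [-0.0203 -0.0195 -0.0188]
0.038 330 [-0.0202 -0.0195 -0.0188]
0.042 659 [-0.0192 -0.0085  0.0075]
```

{"fn": "send_rows", "kwargs": {"moves": [{"dx":0.5,"dy":0.3,"dz":0,"ax":0,"ay":0,"az":0,"grip":1},{"dx":1.5,"dy":0.8,"dz":0,"ax":0,"ay":0,"az":0,"grip":1},{"dx":2.6,"dy":1.4,"dz":0,"ax":0,"ay":0,"az":0,"grip":1},{"dx":3.7,"dy":2.0,"dz":0,"ax":0,"ay":0,"az":0,"grip":1},{"dx":4.8,"dy":2.6,"dz":0,"ax":0,"ay":0,"az":0,"grip":1}]}}

```text
t: 16.97
tcp_pos: [0.5317, -0.1647, 0.2482]
orientation: [-179.8, -0.1, 93.4]
force: [0.8, -0.5, -1.0]
finger_gap: 0.0093
```

{"fn": "send_rows", "kwargs": {"moves": [{"dx":1.1,"dy":0.6,"dz":0,"ax":0,"ay":0,"az":0,"grip":1},{"dx":2.2,"dy":1.2,"dz":0,"ax":0,"ay":0,"az":0,"grip":1},{"dx":3.3,"dy":1.8,"dz":0,"ax":0,"ay":0,"az":0,"grip":1},{"dx":4.2,"dy":2.3,"dz":0,"ax":0,"ay":0,"az":0,"grip":1},{"dx":4.9,"dy":2.7,"dz":0,"ax":0,"ay":0,"az":0,"grip":1}]}}

```text
t: 17.38
tcp_pos: [0.6044, -0.0107, 0.2482]
orientation: [-179.9, -0.1, 93.7]
force: [0.8, -0.7, -0.7]
finger_gap: 0.0092
```

```bash
python3 - <<'E'
from h import *
plan([.6254,.028,.15],93.6)
E
```

```text
t 17.38 tcp [ 0.6044 -0.0107  0.2482] rpy [-1.7987e+02 -1.0000e-01  9.3660e+01] gap 0.0092 F [ 0.8 -0.7 -0.7]
rows needed 2.6 0.0 d units [1.237 0.789 3.273] a units [-0.022 -0.016  0.01 ]
```

{"fn": "send_rows", "kwargs": {"moves": [{"dx":0.5,"dy":0.3,"dz":0.2,"ax":0,"ay":0,"az":0,"grip":1},{"dx":0.9,"dy":0.6,"dz":0.7,"ax":0,"ay":0,"az":0,"grip":1},{"dx":1.2,"dy":0.76,"dz":1.4,"ax":0,"ay":0,"az":0,"grip":1},{"dx":1.3,"dy":0.76,"dz":2.1,"ax":0,"ay":0,"az":0,"grip":1},{"dx":1.3,"dy":0.76,"dz":2.7,"ax":0,"ay":0,"az":0,"grip":1}]}}

```text
t: 17.8
tcp_pos: [0.6235, 0.0276, 0.1658]
orientation: [-179.8, -0.1, 93.6]
force: [-0.1, -0.8, -0.5]
finger_gap: 0.0093
```

{"fn": "send_rows", "kwargs": {"moves": [{"dx":0,"dy":0,"dz":0.5,"ax":0,"ay":0,"az":0,"grip":1},{"dx":0,"dy":0,"dz":0.8,"ax":0,"ay":0,"az":0,"grip":1},{"dx":0,"dy":0,"dz":0.9,"ax":0,"ay":0,"az":0,"grip":1},{"dx":0,"dy":0,"dz":0.9,"ax":0,"ay":0,"az":0,"grip":1},{"dx":0,"dy":0,"dz":0.9,"ax":0,"ay":0,"az":0,"grip":1}]}}

```text
t: 18.22
tcp_pos: [0.6252, 0.0259, 0.142]
orientation: [180.0, -0.0, 93.5]
force: [-0.2, -0.2, -1.3]
finger_gap: 0.0089
```

{"fn": "send_rows", "kwargs": {"moves": [{"dx":0,"dy":0,"dz":0,"ax":0,"ay":0,"az":0,"grip":1},{"dx":0,"dy":0,"dz":0,"ax":0,"ay":0,"az":0,"grip":1},{"dx":0,"dy":0,"dz":0,"ax":0,"ay":0,"az":0,"grip":1},{"dx":0,"dy":0,"dz":0,"ax":0,"ay":0,"az":0,"grip":1},{"dx":0,"dy":0,"dz":0,"ax":0,"ay":0,"az":0,"grip":1}]}}

```text
t: 18.63
tcp_pos: [0.6253, 0.0259, 0.1424]
orientation: [180.0, 0.0, 93.5]
force: [0.3, -0.8, -1.1]
finger_gap: 0.0092
```

```bash
python3 cb.py w17; python3 - <<'E'
from h import *
plan([.6254,.028,.10],93.6)
s=camera('side');cv2.imwrite('pics/s17.png',cv2.resize(s['img'][150:290,250:450][:,:,::-1],(800,560),interpolation=cv2.INTER_CUBIC))
E
```

```text
comb top z_tool -0.0201 pitch deg 1.54 x end [0.0431 0.0434] y [-0.0049 -0.0001  0.0048] yaw -0.08 roll -0.3 2557
t 18.68 tcp [0.6252 0.0259 0.1422] rpy [179.97   0.    93.47] gap 0.009 F [-0.  -0.3 -0.1]
rows needed 1.0 0.0 d units [0.07  0.01  1.407] a units [ 0.005  0.001 -0.022]
```

View pics/w17.png

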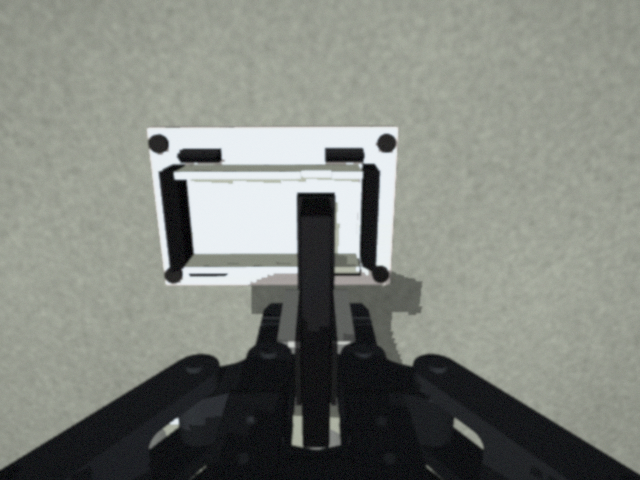

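View pics/s17.png

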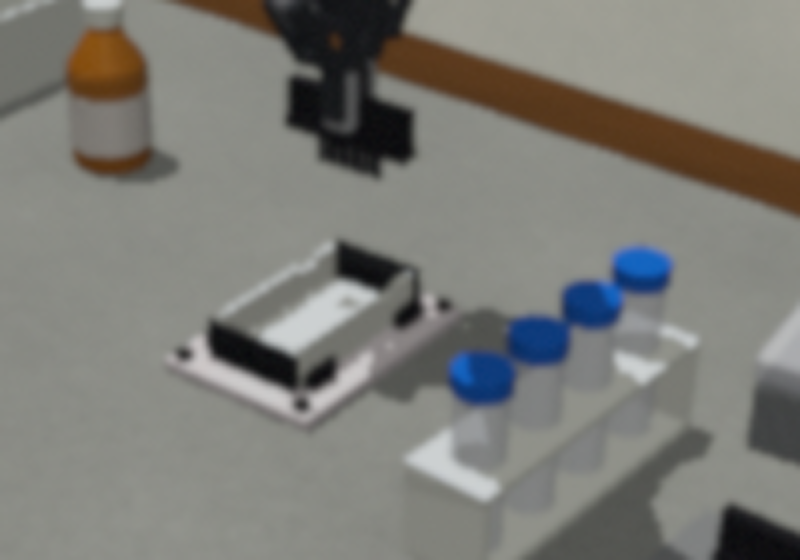

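```bash
cat > nt.py <<'E'
from h import *
def notch(f):
    D=np.load(f);W=D['W'];T=D['T'];g=D['img'].min(2).astype(int)
    th=np.deg2rad(3.6);d=W[...,:2]-[.5975,.0257];x=d[...,0]*np.cos(th)+d[...,1]*np.sin(th);y=-d[...,0]*np.sin(th)+d[...,1]*np.cos(th);Z=W[...,2]
    m=(abs(x)<.056)&(y>.026)&(y<.036)&(Z>.031)&(Z<.046)&(g>60)
    b=np.arange(.013,.045,.001);print([(round(a*1000,1),round(float(np.median(Z[m&(x>=a)&(x<a+.001)]))*1000,1)) for a in b if (m&(x>=a)&(x<a+.001)).sum()>3])
    mm=m&(Z>.0355);print('wall top y',np.percentile(y[mm],[2,50,98]).round(4),'slope',np.rad2deg(np.polyfit(x[mm],y[mm],1)[0]).round(2),'x ext',np.percentile(x[mm],[.3,99.7]).round(4),'z',np.median(Z[mm]).round(4))
if __name__=='__main__':
    import sys;notch(sys.argv[1])
E
python3 nt.py w17.npz
```

```text
[(np.float64(13.0), 37.2), (np.float64(14.0), 37.7), (np.float64(15.0), 37.7), (np.float64(16.0), 37.6), (np.float64(17.0), 37.7), (np.float64(18.0), 37.5), (np.float64(19.0), 33.8), (np.float64(20.0), 33.5), (np.float64(21.0), 33.8), (np.float64(22.0), 33.8), (np.float64(23.0), 33.7), (np.float64(24.0), 33.7), (np.float64(25.0), 33.9), (np.float64(26.0), 33.8), (np.float64(27.0), 34.3), (np.float64(28.0), 33.6), (np.float64(29.0), 34.0), (np.float64(30.0), 33.6), (np.float64(31.0), 33.7), (np.float64(32.0), 34.1), (np.float64(33.0), 33.9), (np.float64(34.0), 33.8), (np.float64(35.0), 33.8), (np.float64(36.0), 35.2), (np.float64(37.0), 37.5), (np.float64(38.0), 37.6), (np.float64(39.0), 37.5), (np.float64(40.0), 37.6), (np.float64(41.0), 37.0), (np.float64(42.0), 37.5), (np.float64(43.0), 37.7), (np.float64(44.0), 37.3)]
wall top y [0.0284 0.0305 0.0325] slope -0.0 x ext [-0.0548  0.0543] z 0.0377
```

{"fn": "send_rows", "kwargs": {"moves": [{"dx":0.04,"dy":0,"dz":0.3,"ax":0,"ay":0,"az":-0.02,"grip":1},{"dx":0.08,"dy":0,"dz":0.9,"ax":0,"ay":0,"az":-0.02,"grip":1},{"dx":0.08,"dy":0,"dz":1.5,"ax":0,"ay":0,"az":-0.02,"grip":1},{"dx":0.08,"dy":0,"dz":1.9,"ax":0,"ay":0,"az":-0.02,"grip":1},{"dx":0.08,"dy":0,"dz":2.1,"ax":0,"ay":0,"az":-0.02,"grip":1}]}}

```text
t: 19.15
tcp_pos: [0.6234, 0.0281, 0.0766]
orientation: [-179.8, 0.0, 93.6]
force: [0.2, 0.1, -0.4]
finger_gap: 0.0089
```

{"fn": "send_rows", "kwargs": {"moves": [{"dx":0,"dy":0,"dz":0,"ax":0,"ay":0,"az":0,"grip":1},{"dx":0,"dy":0,"dz":0,"ax":0,"ay":0,"az":0,"grip":1},{"dx":0,"dy":0,"dz":0,"ax":0,"ay":0,"az":0,"grip":1},{"dx":0,"dy":0,"dz":0,"ax":0,"ay":0,"az":0,"grip":1},{"dx":0,"dy":0,"dz":0,"ax":0,"ay":0,"az":0,"grip":1}]}}

```text
t: 19.57
tcp_pos: [0.6255, 0.0284, 0.0798]
orientation: [179.9, 0.0, 93.6]
force: [0.2, 0.2, -0.4]
finger_gap: 0.0089
```

```bash
python3 cb.py w18;python3 nt.py w18.npz; python3 - <<'E'
from h import *
plan([.6252,.0283,.0555],93.6)
E
```

```text
comb top z_tool -0.02 pitch deg 1.4 x end [0.0431 0.0434] y [-0.0049 -0.0001  0.0048] yaw 0.0 roll -0.1 2556
[(np.float64(13.0), 37.1), (np.float64(14.0), 37.3), (np.float64(15.0), 37.9), (np.float64(16.0), 37.1), (np.float64(17.0), 37.8), (np.float64(18.0), 37.0), (np.float64(36.0), 37.8), (np.float64(37.0), 37.8), (np.float64(38.0), 37.6), (np.float64(39.0), 37.6), (np.float64(40.0), 37.9), (np.float64(41.0), 37.2), (np.float64(42.0), 37.6), (np.float64(43.0), 37.6), (np.float64(44.0), 37.5)]
wall top y [0.0285 0.0307 0.0326] slope -0.02 x ext [-0.0549  0.0548] z 0.0378
t 19.62 tcp [0.6254 0.0284 0.0797] rpy [179.92   0.    93.58] gap 0.0092 F [-0.3  0.  -0.4]
rows needed 0.6 0.0 d units [-0.002 -0.008  0.805] a units [ 0.013  0.    -0.003]
```

View pics/w18.png

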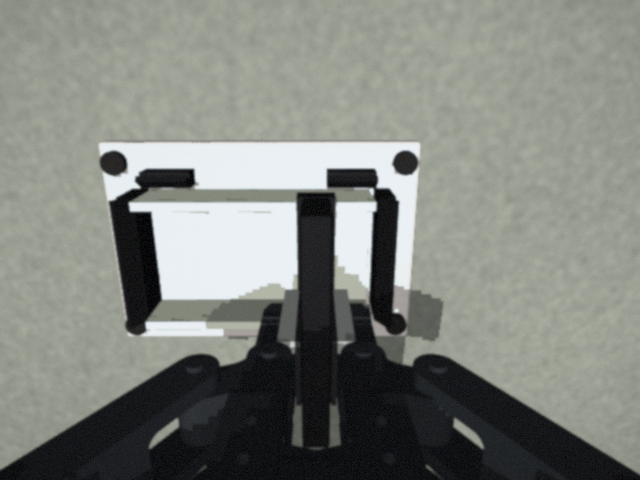

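{"fn": "send_rows", "kwargs": {"moves": [{"dx":0,"dy":0,"dz":0.15,"ax":0,"ay":0,"az":0,"grip":1},{"dx":0,"dy":0,"dz":0.35,"ax":0,"ay":0,"az":0,"grip":1},{"dx":0,"dy":0,"dz":0.5,"ax":0,"ay":0,"az":0,"grip":1},{"dx":0,"dy":0,"dz":0.62,"ax":0,"ay":0,"az":0,"grip":1},{"dx":0,"dy":0,"dz":0.7,"ax":0,"ay":0,"az":0,"grip":1}]}}

```text
t: 20.03
tcp_pos: [0.6243, 0.0282, 0.0569]
orientation: [-179.9, 0.0, 93.6]
force: [-0.3, 0.8, -0.1]
finger_gap: 0.0092
```

{"fn": "send_rows", "kwargs": {"moves": [{"dx":0,"dy":0,"dz":0.05,"ax":0,"ay":0,"az":0,"grip":1},{"dx":0,"dy":0,"dz":0.1,"ax":0,"ay":0,"az":0,"grip":1},{"dx":0,"dy":0,"dz":0.1,"ax":0,"ay":0,"az":0,"grip":1},{"dx":0,"dy":0,"dz":0.1,"ax":0,"ay":0,"az":0,"grip":1},{"dx":0,"dy":0,"dz":0.1,"ax":0,"ay":0,"az":0,"grip":1}]}}

```text
t: 20.45
tcp_pos: [0.625, 0.0284, 0.055]
orientation: [180.0, -0.0, 93.6]
force: [-0.6, 0.2, -0.6]
finger_gap: 0.0091
```

{"fn": "send_rows", "kwargs": {"moves": [{"dx":0,"dy":0,"dz":0,"ax":0,"ay":0,"az":0,"grip":1},{"dx":0,"dy":0,"dz":0,"ax":0,"ay":0,"az":0,"grip":1},{"dx":0,"dy":0,"dz":0,"ax":0,"ay":0,"az":0,"grip":1},{"dx":0,"dy":0,"dz":0,"ax":0,"ay":0,"az":0,"grip":1},{"dx":0,"dy":0,"dz":0,"ax":0,"ay":0,"az":0,"grip":1}]}}

```text
t: 20.87
tcp_pos: [0.6249, 0.0283, 0.0549]
orientation: [180.0, 0.0, 93.6]
force: [0.8, -1.1, -0.1]
finger_gap: 0.0088
```

```bash
python3 cb.py w19;python3 nt.py w19.npz; python3 - <<'E'
from h import *
plan([.6252,.0283,.0555],93.6)
D=np.load('w19.npz');T=D['T'];W=D['W']
m=(abs(T[...,1])<.004)&(abs(T[...,0])<.040)&(T[...,2]<.02)&(T[...,2]>-.03)
for lo,hi in((-.04,-.02),(-.02,.005),(.016,.04)):
    k=m&(T[...,0]>lo)&(T[...,0]<hi);print('comb top world z',np.median(W[...,2][k]).round(4))
s=camera('side');cv2.imwrite('pics/s19.png',cv2.resize(s['img'][170:290,260:420][:,:,::-1],(800,600),interpolation=cv2.INTER_CUBIC))
t=camera('top');save(t,'top19')
E
```

```text
comb top z_tool -0.02 pitch deg 1.32 x end [0.0431 0.0435] y [-0.005  -0.0001  0.0048] yaw 0.13 roll -0.2 2560
[(np.float64(13.0), 37.4), (np.float64(14.0), 37.7), (np.float64(15.0), 37.6), (np.float64(16.0), 37.3), (np.float64(17.0), 37.5), (np.float64(18.0), 36.4), (np.float64(19.0), 33.6), (np.float64(35.0), 33.9), (np.float64(36.0), 33.8), (np.float64(37.0), 37.7), (np.float64(38.0), 37.6), (np.float64(39.0), 37.5), (np.float64(40.0), 37.4), (np.float64(41.0), 37.4), (np.float64(42.0), 37.4), (np.float64(43.0), 37.3), (np.float64(44.0), 37.6)]
wall top y [0.0284 0.0308 0.0327] slope 0.0 x ext [-0.0548  0.0546] z 0.0377
t 20.92 tcp [0.6249 0.0283 0.0549] rpy [180.    -0.    93.59] gap 0.0088 F [ 0.7  0.7 -1. ]
rows needed 0.0 0.0 d units [-0.001  0.01  -0.02 ] a units [ 0.    -0.    -0.002]
comb top world z 0.0745
comb top world z 0.0745
comb top world z 0.0744
```

View pics/w19.png

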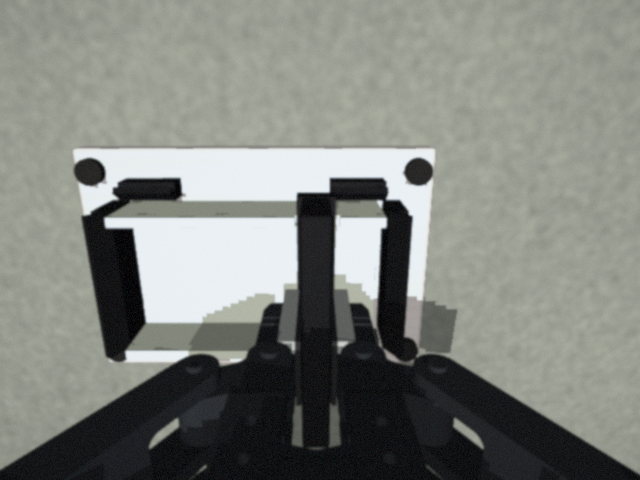

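View pics/s19.png

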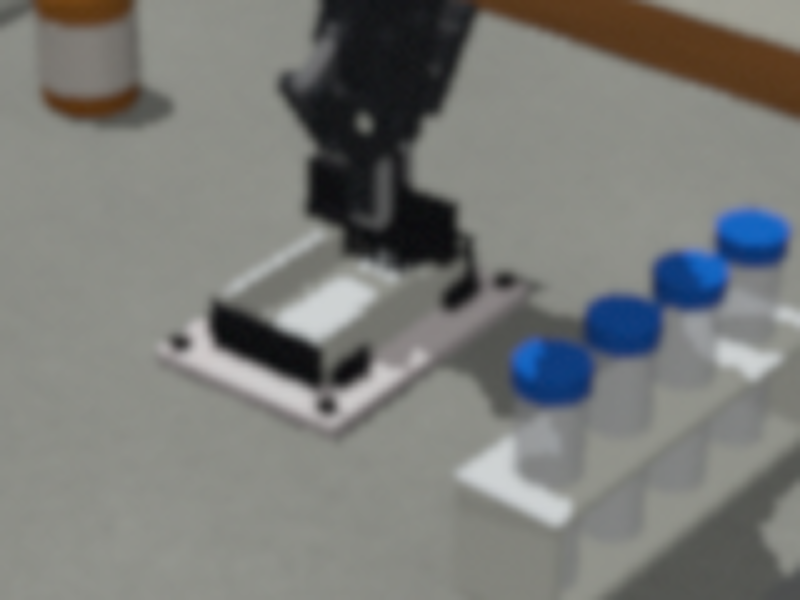

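View pics/top19.png

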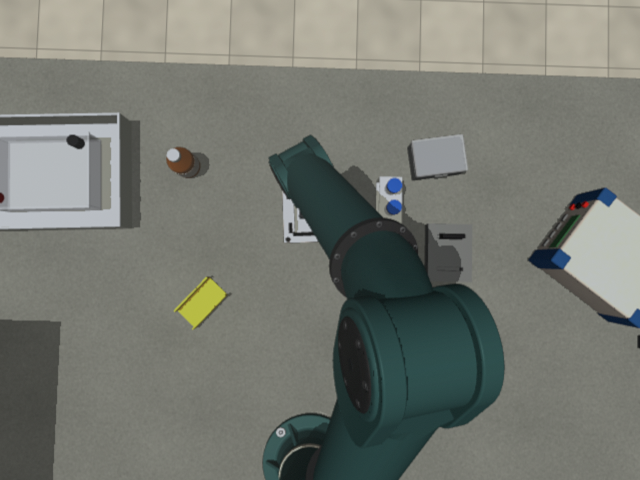

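```bash
python3 -c "
from h import *
print(hand_in()); plan([.6252,.0283,.0555],93.6)"
```

```text
the job is handed in; nothing more can be done
None
the job is handed in; nothing more can be done
```

I set the white tray into the stand's pocket and let go. Then I took the long black comb from its slot, carried it over the tubes, and handed in at about 21 s still holding it above the notches.

- **Tray:** it sits flat and right way up. Its floor measured 13.7 mm above the bench, where 14 mm is expected, and it is square with the stand to within about 0.1°.
- **Comb:** it is level and square to the tray to about 0.1°. It is centred on the notches to about 0.5 mm in each direction. The bar's underside is about 4.8 mm above the tray's top edge, and the wrist showed only noise-level forces.
- **How I read the hover height:** I took "5 mm above the tray's top edge" to mean the underside of the bar. The teeth therefore hang between the tray walls without touching, with about 11 mm left to the floor.
- **Other objects:** the short comb, tip box, bottle and the two tubes visible in the last top picture look unmoved. The arm hid the other two tubes there, but the side picture, which showed all four, looked undisturbed.
- **Check that disagreed:** my quick fit gave the comb a 1.3° pitch. It came from counting pixels on the comb's end face; the height along the bar is constant to 0.1 mm.

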